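Seat and clamp a harmonica reed block in its tuning jig

ROBOT

A 6-joint arm with a two-finger parallel gripper is mounted at the origin on the work surface. World frame = base frame: x ahead of the robot, y to its left, z up, the work surface at z = 0. Lengths are in m, angles in rad, forces in N, time in s.
With the tool pointing down it reaches from about 0.25 to 0.725 m from the base axis. Payload 4 kg.
Tool frame: the origin (TCP) lies at the very end of the fingers, on their centre line; the grasp point (between the pads) lies 19 mm behind it; x points along the fingers, y is the direction in which the jaws open and shut, and the axes are right-handed (so a half turn about x gives the same grasp; the last joint's range is limited). The gripper opens to 85 mm and grips with 20 to 120 N. Pads are 22 mm wide; open, the fingers measure 114 mm over their backs; the gripper's body (76 mm by 85 mm) begins 54 mm behind the grasp point. The pads swing forward as they close: fully open they stand 13 mm farther back than shut.
Start: joints at [-1.15, 0.241, 0.005, 1.335, 0, 1.571], TCP at [0.204, -0.456, 0.231] pointing down, gripper open.
Joint ranges: [-2.72, 2.72], [-1.05, 1.87], [-1.09, 1.28], [-1.99, 2.15], [-1.42, 1.44], [-3.14, 3.14]. Speed limits (rad/s): [2.79, 2.79, 3.14, 3.14, 3.14, 3.14].

INTERFACE

Orientations are given as a unit quaternion [w, x, y, z].
In Python, from bench import manip gives the robot as it stands.
- The arm moves only by the shell command python3 -m handwheel 'ROWS' [FORCE]. ROWS is JSON, a list of rows, each an object with "xyz": the shift along the tool's x, y, z in mm, a list of three; "roll": the turn about the tool's x in units of 6 degrees (1.0 is 6 degrees); "grip": the closure, from 0 (fully open) to 1 (shut). In form: [{"xyz": [dx, dy, dz], "roll": roll, "grip": grip}, ...]. A call has 1 to 5 rows; each row shifts and turns the commanded pose from where the row before left it, along the tool's axes as they then stand; what a row does not reach is not made up. A row lasts 1/12 s, in which the tool goes at most 41.7 mm and 7.16 degrees, less where a joint would pass 70% of its speed; a pose out of reach is approached as far as the arm can. A call with a gripper value outside its range is refused whole. The fingers move at their own pace and stop on an object; FORCE is the grip in N (left out, the last holds). Time passes only in rows, so rows that do not move let the fingers close. It gives the time, the measured TCP pose, the force and the opening at its end, in the units of the state.
- manip.state(): the state, without advancing time (a new reading comes with each control period).
- manip.capture(name): name is "scene" or "top"; returns (picture, depth): 400x640x3 uint8, red, green, blue; 400x640 float32, m along the optical axis (not along the pixel's ray), 0 where there is no reading.
- manip.camera_params(name): a dict with "fov_y" (degrees; the focal length in pixels is half the picture's height over the tangent of half this angle, whatever the lens; pixels are square), "cx", "cy" (the principal point, pixels), "pose" (4x4, takes a point from camera to world coordinates). Camera axes: x right, y up, looking along -z (the intrinsics and any distortion apply to the point x, -y, -z); pixel columns grow to the right and rows downward; lengths in m; the calibration is good to about 2 mm. A picture is of the moment at which its call begins. camera_params takes no time and is no camera call.
- manip.job_done(): hands the job in, once; it reports no verdict.
The state is a dict: "clock": time; "joint_pos": joint angles; "qvel": joint speeds; "joint_efforts": joint torques, N m; "tool_pos": TCP position; "tool_rot": TCP orientation; "ft_force": force on the tool from outside, world axes, zero at the start; "wrist_torque": the same for the moment, N m; "width": finger opening in m.
Only numpy, scipy, OpenCV 4.12 (cv2) and the standard library are available. Lean on these libraries where they do the work, as an engineer would, in place of code of your own. Each camera call takes 0.05 s, during which the arm holds its last target.

TASK

Lay the harmonica reed block gently on the bed of the tuning jig, slide it fully home so that its long side bears on both dowels and its end bears on the end stop, and only then swing the cam lever round by its knob until the cam bites and holds the block firmly on its own. Use light hand pressure throughout, since the bamboo comb marks easily, and leave the other things on the ledge where they are.

Things in the scene. Friction and masses are not known exactly. Their poses are not given: they have to be found in the camera images.
- jig_bed: flat aluminium bed of the tuning jig, 130 (x) by 250 (y) mm, fixed. Origin on the ledge under the bed's centre; the bed's top is 15 mm above the origin. +x points to the side with the two dowels (away from the arm), +y along the bed to the end stop. The bed is free beyond the seated block's -y end and on its near side at y below 0. The block is to be set down on it, not dropped
- dowel_a: upright steel dowel pin, 8 mm across, 20 mm tall, at x = 30, y = +60 mm of the bed; origin at its foot on the bed's top. The block's long side must bear on the -x side of both dowels. More than 25 N on it is too much
- dowel_b: the second, equal dowel pin, at x = 30, y = -60 mm of the bed; the same limit
- stop_face (a point): middle of the working face of the end stop, a steel bracket; the face is 30 mm wide along the bed's x, 14 mm high, centred at x = 9 mm of the bed, and looks to the bed's -y; axes as the bed's. The stop is screwed tight where the last user set it, at y = 87 to 97 mm of the bed; this point lies 6 mm above the bed's top. More than 25 N on it is too much
- block_mid (a point): centre of the reed block, a bamboo comb between two brass reed plates: a flat bar 34 (x) by 172 (y) by 12 (z) mm, about 0.16 kg; the centre is 6 mm above what it lies on. y along the bar, z up. It starts flat on the ledge and is gripped across its 34 mm width. Seated, its centre is at x = 9 mm of the bed and 86 mm short of the stop face
- cam_knob (a point): middle of the upright black knob (14 mm across, 30 mm tall, foot 38 mm and top 68 mm above the ledge) on the end of the cam lever, a flat bar 11 mm wide. Turns with the lever; its y axis points from the pivot to the knob, 60 mm away. Open, the lever points along the bed's +y or up to 0.25 rad past it. It closes counter-clockwise from above: the knob swings round to the bed's -x, towards the arm
- cam_axis (a point): fixed point of the bed, x = -25, y = 30, z = 27 mm, level with the block's top: the lever's upright pivot stands within 3 mm of it in x, its carriage screwed tight where it was left. The round steel cam under the lever, 32 mm across and off-centre, fills the near side of the bed from y = 5 to 55 mm, up to 29 mm above the ledge; open, it stands over 3 mm clear of a seated block
- jar: closed glass jar with a metal lid, 52 mm wide, 62 mm tall, origin under its centre; stays put
- clothespin: small plastic clothespin, 74 mm long, lying on the ledge, origin under its centre; stays put
- dispenser: clear acrylic pick dispenser, a square tube on a 60 mm foot, 102 mm tall, origin under its centre; stays put
- harmonica_case: open aluminium case, 100 by 220 mm, with a harmonica in it and its lid thrown back on the side near the arm, heavy and fixed, origin under its centre, total height 125 mm
- cam_bite (a point): fixed point of the bed where the cam presses the seated block's near side, x = -8, y = 23 mm. Friction resists the lever's swing with about 2 N at the knob (less while paused); it stays where left. The cam meets a seated block 0.9 to 1.9 rad from the bed's +y; from there the knob's resistance grows by about 0.7 N per mm. 2 to 4 N more is a firm bite (over 3 N on the block; over 35 N marks it)
There are look-alikes about, which are no part of the job. Of the things that look like the part that bears block_mid, take the one that is farthest from the robot's base at the start.

How it is judged:
By the outcome, as a careful person would: the job done as asked, in the order asked, and still so for the second after the job is handed in, with the robot touching nothing.
It also fails if it takes over 72 s, if anything falls off the work surface, if the arm or the gripper's body presses on something with over 40 N, if the wrist force passes 120 N, or if a joint passes its speed limit or range.

## Working session

There is one attempt and no reset: what is moved stays moved. The work goes in short steps, Python scripts to look and compute and a shell command to move; the robot and the scene stay as the last step left them, time stands still between calls to the robot, and variables do not carry over. Pictures are saved under pics/ and viewed, and the job is handed in when it is done.

```bash
ls; mkdir -p pics; cat > h.py <<'E'
import numpy as np, cv2
from bench import manip
def cap(n,f):
    p,d=manip.capture(n); cv2.imwrite('pics/'+f+'.png',p[:,:,::-1]); np.save('pics/'+f+'.npy',d); return p,d
def K(n):
    c=manip.camera_params(n); f=200/np.tan(np.radians(c['fov_y'])/2); return f,c['cx'],c['cy'],np.array(c['pose'])
E
python3 - <<'E'
from h import *
for n in ('scene','top'):
    print(manip.camera_params(n)); cap(n,n+'0')
s=manip.state()
for k in s: print(k,np.round(s[k],4))
E
```

```text
pics
{'fov_y': 52.14846619623412, 'cx': 319.1972283068341, 'cy': 201.62107017380603, 'pose': array([[ 0.15332899, -0.79195672,  0.59101166,  1.15709083],
       [ 0.98816043,  0.11961092, -0.09608433, -0.10066088],
       [ 0.00540318,  0.59874685,  0.80092011,  0.89819652],
       [ 0.        ,  0.        ,  0.        ,  1.        ]])}
{'fov_y': 50.03611684167925, 'cx': 318.60879456192765, 'cy': 203.02243351881467, 'pose': array([[-9.77032830e-02,  9.74748673e-01, -2.00796149e-01,
         3.04927821e-01],
       [-9.95215443e-01, -9.55847443e-02,  2.02429850e-02,
        -6.18310913e-03],
       [ 5.38774191e-04,  2.01813235e-01,  9.79423876e-01,
         1.33304493e+00],
       [ 0.00000000e+00,  0.00000000e+00,  0.00000000e+00,
         1.00000000e+00]])}
clock 0.1
joint_pos [-1.15    0.2413  0.0039  1.3352 -0.      1.5708]
qvel [ 0.0021 -0.001   0.0025  0.0008  0.0003  0.0002]
joint_efforts [-1.00000e-04 -3.73138e+01  2.53010e+01  1.09000e-02 -0.00000e+00
 -0.00000e+00]
tool_pos [ 0.204  -0.4559  0.2305]
tool_rot [-0.1471 -0.6914 -0.1483  0.6916]
ft_force [-0.1417 -0.057   0.6818]
wrist_torque [ 0.0157 -0.0263 -0.0569]
width 0.0854
```

View pics/scene0.png

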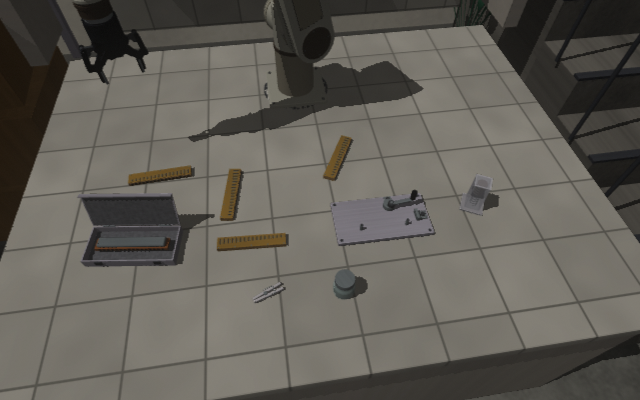

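View pics/top0.png

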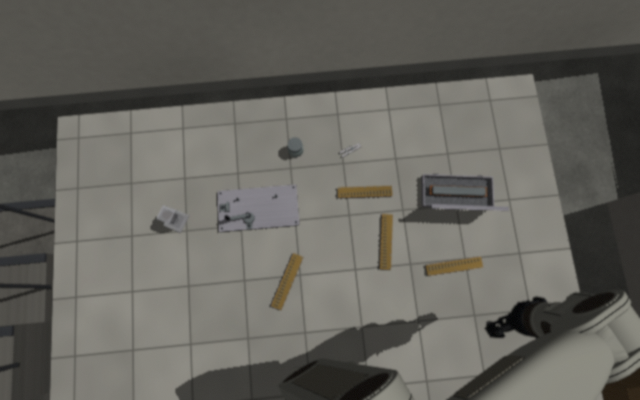

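```bash
cat >> h.py <<'E'
def px(n,u,v,z=None,d=None):
    f,cx,cy,P=K(n)
    r=np.array([(u-cx)/f,-(v-cy)/f,-1.]); 
    if d is not None: return P[:3,:3]@(r*d)+P[:3,3]
    w=P[:3,:3]@r; t=(z-P[2,3])/w[2]; return P[:3,3]+t*w
def proj(n,X):
    f,cx,cy,P=K(n); c=P[:3,:3].T@(np.array(X)-P[:3,3]); return cx+f*c[0]/-c[2], cy-f*c[1]/-c[2]
E
python3 - <<'E'
from h import *
D=np.load('pics/top0.npy')
for n,L,im in (('top',[(286,281),(364,192),(386,242),(454,266)],'top0'),('scene',[(338,158),(252,241),(231,194),(160,175)],'scene0')):
    D=np.load(f'pics/{im}.npy')
    for u,v in L:
        p=px(n,u,v,z=.012); print(n,(u,v),p.round(4),'r',np.hypot(*p[:2]).round(4),'depthpt',px(n,u,v,d=D[v,u]).round(4))
    I=cv2.imread(f'pics/{im}.png')
a=cv2.imread('pics/scene0.png')[170:260,200:445]; cv2.imwrite('pics/s_crop.png',cv2.resize(a,None,fx=3.2,fy=3.2,interpolation=2))
a=cv2.imread('pics/top0.png')[130:290,160:400]; cv2.imwrite('pics/t_crop.png',cv2.resize(a,None,fx=3.3,fy=3.3,interpolation=2))
E
```

```text
top (286, 281) [0.3451 0.0886 0.012 ] r 0.3562 depthpt [0.345  0.0885 0.0134]
top (364, 192) [ 0.5972 -0.1799  0.012 ] r 0.6237 depthpt [ 0.5976 -0.1801  0.0102]
top (386, 242) [ 0.4331 -0.2287  0.012 ] r 0.4897 depthpt [ 0.4328 -0.2283  0.0144]
top (454, 266) [ 0.3399 -0.426   0.012 ] r 0.545 depthpt [ 0.3399 -0.4267  0.0097]
scene (338, 158) [0.353  0.0849 0.012 ] r 0.3631 depthpt [0.3529 0.085  0.0119]
scene (252, 241) [ 0.6004 -0.181   0.012 ] r 0.6271 depthpt [ 0.6015 -0.1808  0.0137]
scene (231, 194) [ 0.4413 -0.2294  0.012 ] r 0.4973 depthpt [ 0.4434 -0.2291  0.0146]
scene (160, 175) [ 0.3425 -0.4266  0.012 ] r 0.5471 depthpt [ 0.3452 -0.4255  0.015 ]
```

View pics/s_crop.png

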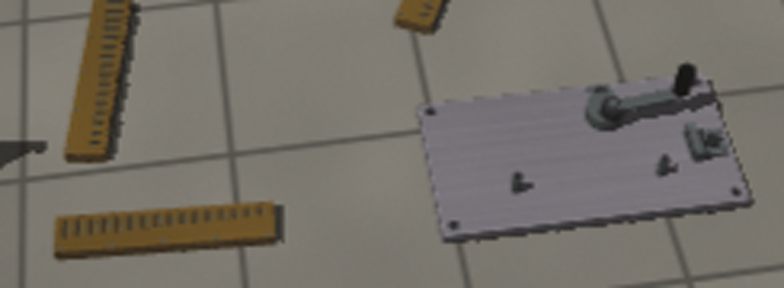

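View pics/t_crop.png

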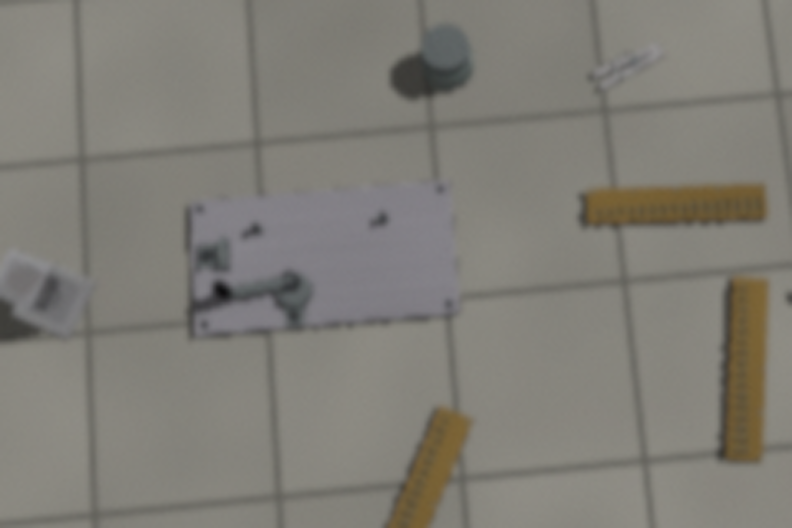

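```bash
cat >> h.py <<'E'
def rect(n,img,z,x0,x1,y0,y1,s=2000):
    # out: up=+x, left=+y
    W=int((y1-y0)*s);H=int((x1-x0)*s)
    src=np.float32([proj(n,(x,y,z)) for x,y in((x1,y1),(x1,y0),(x0,y0),(x0,y1))])
    M=cv2.getPerspectiveTransform(src,np.float32([(0,0),(W,0),(W,H),(0,H)]))
    return cv2.warpPerspective(img,M,(W,H),flags=cv2.INTER_CUBIC)
E
python3 - <<'E'
from h import *
for n in('top','scene'):
    I=cv2.imread(f'pics/{n}0.png')
    a=rect(n,I,.015,.43,.65,-.01,.31,2400); cv2.imwrite(f'pics/bed_{n}.png',a)
    # block mask
    b=rect(n,I,.012,.54,.66,-.3,-.06,4000)
    h=cv2.cvtColor(b,cv2.COLOR_BGR2HSV)
    m=((h[...,1]>110)&(h[...,0]<30)).astype('uint8'); m=cv2.morphologyEx(m,cv2.MORPH_CLOSE,np.ones((25,25)));
    m=cv2.morphologyEx(m,cv2.MORPH_OPEN,np.ones((25,25)))
    c=max(cv2.findContours(m,0,2)[0],key=cv2.contourArea)
    r=cv2.minAreaRect(c); print(n,'block x,y',.66-r[0][1]/4000,-.06-r[0][0]/4000,'size',np.array(r[1])/4,r[2])
    cv2.polylines(b,[np.int32(cv2.boxPoints(r))],True,(0,0,255)); cv2.imwrite(f'pics/blk_{n}.png',cv2.resize(b,(800,400)))
E
```

```text
top block x,y 0.5991422424316406 -0.18054173278808594 size [168.37968445  31.04910851] 3.4601831436157227
scene block x,y 0.6011569938659669 -0.1830665740966797 size [172.4801178   38.62936401] 3.6913859844207764
```

View pics/bed_top.png

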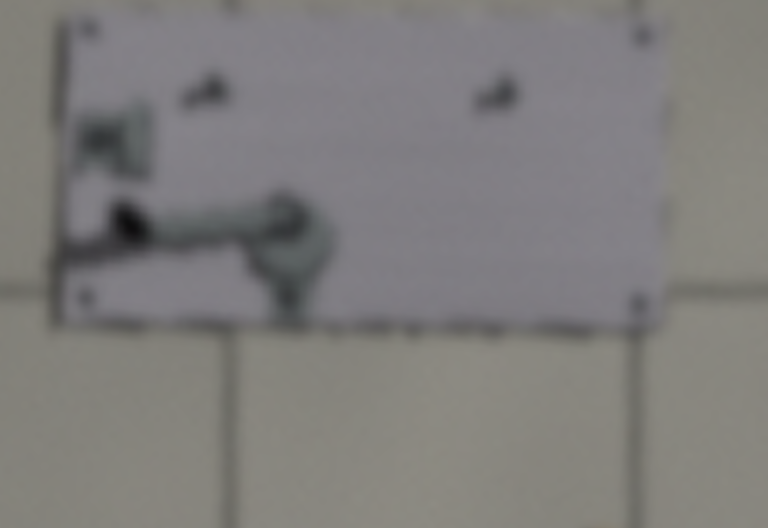

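View pics/bed_scene.png

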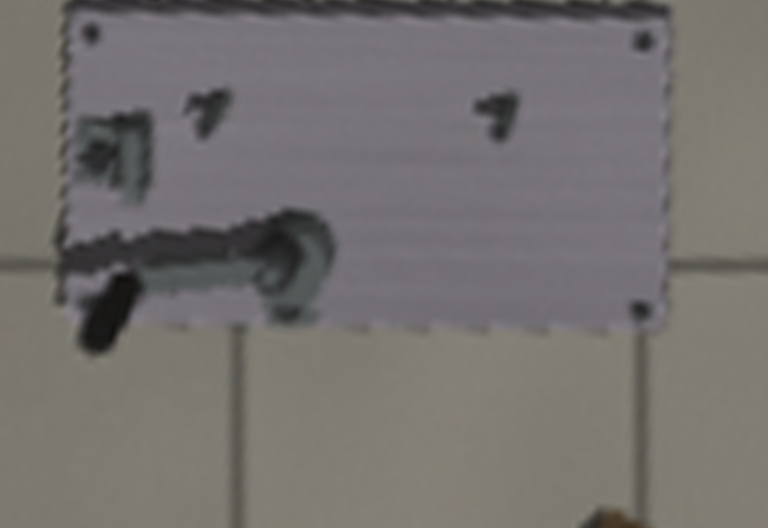

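View pics/blk_scene.png

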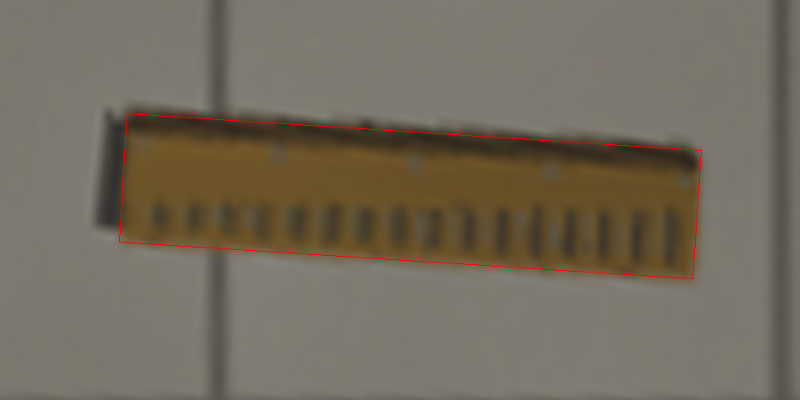

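View pics/blk_top.png

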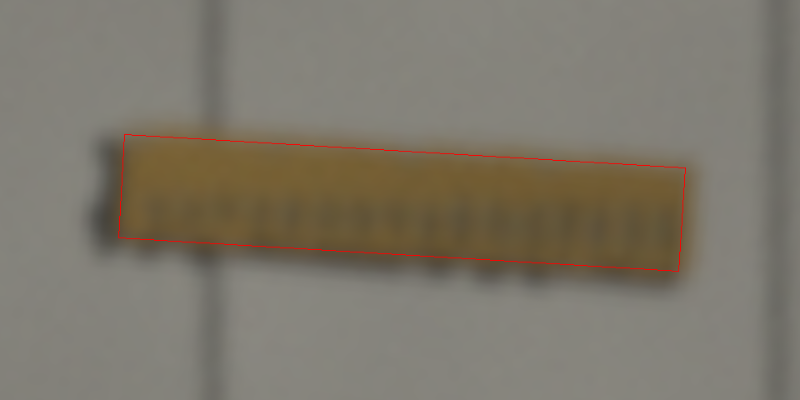

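```bash
cat >> h.py <<'E'
from scipy.spatial.transform import Rotation as R
BC=np.array([.5797,.158]); BY=-0.014; KB=np.array([.599,-.1817]); KY=-.062
def rz(a): return np.array([[np.cos(a),-np.sin(a)],[np.sin(a),np.cos(a)]])
def bed(x,y): return BC+rz(BY)@np.array([x,y])/1000
def tobed(p): return rz(-BY)@(np.array(p[:2])-BC)*1000
def blk(x,y): return KB+rz(KY)@np.array([x,y])/1000
def st():
    s=manip.state(); w,x,y,z=s['tool_rot']; M=R.from_quat([x,y,z,w]).as_matrix(); return s,np.array(s['tool_pos']),M
def plan(x,y,z,yaw=None):
    """yaw: desired world angle of tool y axis (mod pi)"""
    s,p,M=st(); a=np.arctan2(M[1,1],M[0,1]); roll=0
    if yaw is not None:
        d=(yaw-a+np.pi/2)%np.pi-np.pi/2
        roll=-d  # tool x is down
    M2=M@R.from_rotvec([roll,0,0]).as_matrix()
    dv=np.array([x,y,z])-p
    print('toolx',M[:,0].round(3),'yaw_y',round(a,3),'j6',round(s['joint_pos'][5],2))
    print('roll units',round(np.degrees(roll)/6,2),'shift now',(1000*M.T@dv).round(1),'after roll',(1000*M2.T@dv).round(1))
def rep():
    s,p,M=st(); print('t',round(s['clock'],2),'pos',(p*1000).round(1),'bed',tobed(p).round(1),'yaw',round(np.arctan2(M[1,1],M[0,1]),3),'F',np.round(s['ft_force'],2),'w',round(s['width']*1000,1))
E
python3 - <<'E'
from h import *
g=blk(0,-23); print(g, bed(9-1,-20)); plan(g[0],g[1],.1,KY)
for n,z in(('top',.062),('top',0.)):
  for nm,u,v in (('jar',294,148),('pin',349,151),('case',455,192),('disp',172,219)):
    print(nm,z,px(n,u,v,z=z).round(3))
E
```

```text
[ 0.59757491 -0.20465581] [0.58741923 0.13788996]
toolx [-0.001  0.002 -1.   ] yaw_y -1.15 j6 1.57
roll units -10.39 shift now [ 130.6  -68.3 -461.8] after roll [ 130.6  377.3 -274.9]
jar 0.062 [0.747 0.027 0.062]
pin 0.062 [ 0.72  -0.143  0.062]
case 0.062 [ 0.559 -0.449  0.062]
disp 0.062 [0.56  0.411 0.062]
jar 0.0 [0.768 0.028 0.   ]
pin 0.0 [ 0.741 -0.149  0.   ]
case 0.0 [ 0.571 -0.471  0.   ]
disp 0.0 [0.572 0.431 0.   ]
```

Candidates in the top picture (centre pixel): bars at (286,281) r≈0.36, (386,242) r≈0.49, (454,266) r≈0.55, (364,192) r≈0.625 m. The crop confirms that (364,192) is a full ochre reed bar, and it is the farthest, so I take that one.

```bash
python3 -m handwheel '[{"xyz":[0,0,-35],"roll":-1.15,"grip":0},{"xyz":[0,0,-35],"roll":-1.15,"grip":0},{"xyz":[0,0,-35],"roll":-1.15,"grip":0},{"xyz":[0,0,-35],"roll":-1.15,"grip":0},{"xyz":[0,5,-35],"roll":-1.15,"grip":0}]' 20
python3 -c "
from h import *
rep();g=blk(0,-23);plan(g[0],g[1],.1,KY)"
```

```text
clock: 0.52
tool_pos: [0.3449, -0.3522, 0.2307]
tool_rot: [-0.347, -0.616, -0.348, 0.616]
ft_force: [0.4, -1.4, -1.0]
width: 0.0856
t 0.52 pos [ 344.9 -352.2  230.7] bed [-227.6 -513.4] yaw -0.543 F [ 0.39 -1.4  -1.01] w 85.6
toolx [-0.001  0.001 -1.   ] yaw_y -0.543 j6 1.32
roll units -4.59 shift now [ 130.6  140.3 -256.8] after roll [ 130.6  243.1 -162.8]
```

```bash
python3 -m handwheel '[{"xyz":[0,24,-32],"roll":-1.15,"grip":0},{"xyz":[0,26,-30],"roll":-1.15,"grip":0},{"xyz":[0,30,-26],"roll":-1.15,"grip":0},{"xyz":[0,30,-26],"roll":-1.15,"grip":0},{"xyz":[0,33,-24],"roll":0,"grip":0}]' 20
python3 -c "
from h import *
rep();g=blk(0,-23);plan(g[0],g[1],.1,KY)"
```

```text
clock: 0.93
tool_pos: [0.5241, -0.2636, 0.2307]
tool_rot: [-0.484, -0.515, -0.484, 0.516]
ft_force: [0.3, -0.5, 0.8]
width: 0.0855
t 0.93 pos [ 524.1 -263.6  230.7] bed [ -49.7 -422.4] yaw -0.062 F [ 0.27 -0.49  0.82] w 85.5
toolx [-0.001  0.    -1.   ] yaw_y -0.062 j6 1.17
roll units -0.0 shift now [130.6  69.8 -63.4] after roll [130.6  69.8 -63.4]
```

```bash
python3 -m handwheel '[{"xyz":[0,28,-25],"roll":0,"grip":0},{"xyz":[10,25,-24],"roll":0,"grip":0},{"xyz":[33,12,-10],"roll":0,"grip":0},{"xyz":[38,0,0],"roll":0,"grip":0},{"xyz":[30,0,0],"roll":0,"grip":0.3}]' 20
python3 - <<'E'
from h import *
rep();g=blk(0,-23);plan(g[0],g[1],.1,KY)
I,_=cap('scene','s1'); a=I[190:280,190:310,::-1]; cv2.imwrite('pics/s1c.png',cv2.resize(a,None,fx=6,fy=6,interpolation=2))
E
```

```text
clock: 1.35
tool_pos: [0.5918, -0.2083, 0.1172]
tool_rot: [-0.483, -0.515, -0.485, 0.516]
ft_force: [-0.8, -0.6, -0.0]
width: 0.0755
t 1.35 pos [ 591.8 -208.3  117.2] bed [  17.2 -366.1] yaw -0.063 F [-0.77 -0.6  -0.01] w 75.5
toolx [-0.002  0.001 -1.   ] yaw_y -0.063 j6 1.3
roll units -0.01 shift now [17.2  5.6 -4. ] after roll [17.2  5.6 -4. ]
```

View pics/s1c.png

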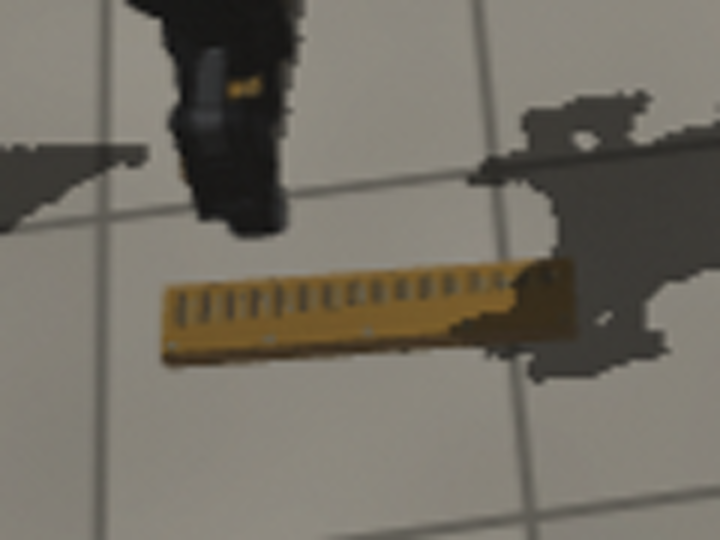

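```bash
python3 -m handwheel '[{"xyz":[20,5.6,-4],"roll":0,"grip":0.33},{"xyz":[30,0,0],"roll":0,"grip":0.33},{"xyz":[30,0,0],"roll":0,"grip":0.33},{"xyz":[20,0,0],"roll":0,"grip":0.33},{"xyz":[7,0,0],"roll":0,"grip":0.33}]' 20
python3 - <<'E'
from h import *
rep();g=blk(0,-23);plan(g[0],g[1],.004,KY)
I,_=cap('scene','s2'); a=I[190:280,190:310,::-1]; cv2.imwrite('pics/s2c.png',cv2.resize(a,None,fx=6,fy=6,interpolation=2))
E
```

```text
clock: 1.82
tool_pos: [0.5946, -0.2057, 0.0098]
tool_rot: [-0.481, -0.515, -0.485, 0.518]
ft_force: [0.1, 0.6, -1.1]
width: 0.0571
t 1.82 pos [ 594.6 -205.7    9.8] bed [  19.9 -363.5] yaw -0.066 F [ 0.15  0.61 -1.14] w 57.1
toolx [-0.007  0.002 -1.   ] yaw_y -0.066 j6 1.3
roll units -0.04 shift now [ 5.7  3.  -1.3] after roll [ 5.7  3.  -1.3]
```

View pics/s2c.png

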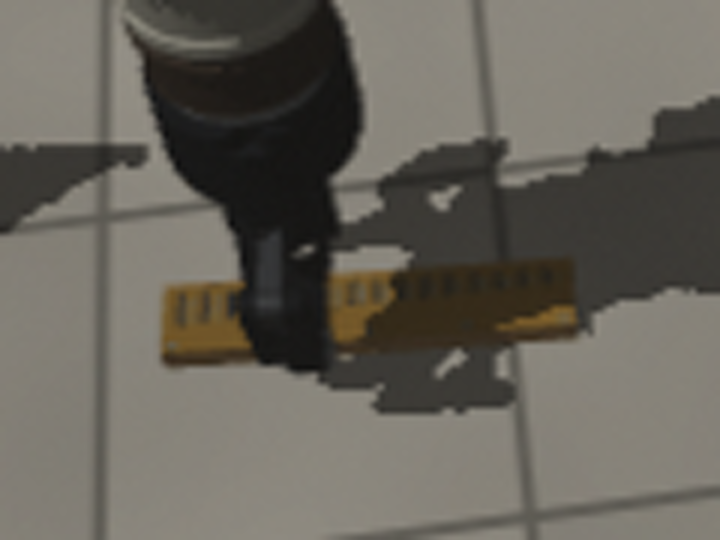

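```bash
python3 -m handwheel '[{"xyz":[4,3,-1],"roll":0,"grip":0.4},{"xyz":[2,0,0],"roll":0,"grip":0.5},{"xyz":[0,0,0],"roll":0,"grip":0.6},{"xyz":[0,0,0],"roll":0,"grip":0.75},{"xyz":[0,0,0],"roll":0,"grip":0.75}]' 20
python3 -c "
from h import *
rep()"
```

```text
clock: 2.28
tool_pos: [0.6016, -0.2061, 0.009]
tool_rot: [0.484, 0.517, 0.482, -0.516]
ft_force: [0.2, -0.6, 2.6]
width: 0.0326
t 2.28 pos [ 601.6 -206.1    9. ] bed [  27.  -363.8] yaw -0.066 F [ 0.22 -0.61  2.6 ] w 32.6
```

```bash
python3 -m handwheel '[{"xyz":[0,0,0],"roll":0,"grip":0.75},{"xyz":[0,0,0],"roll":0,"grip":0.75},{"xyz":[0,0,0],"roll":0,"grip":0.75}]' 20
python3 -c "
from h import *
rep()
I,_=cap('scene','s3'); a=I[190:280,190:310,::-1]; cv2.imwrite('pics/s3c.png',cv2.resize(a,None,fx=6,fy=6,interpolation=2))"
```

```text
clock: 2.53
tool_pos: [0.6016, -0.2061, 0.009]
tool_rot: [0.484, 0.517, 0.482, -0.516]
ft_force: [-0.6, 0.2, 6.5]
width: 0.0328
t 2.53 pos [ 601.6 -206.1    9. ] bed [  27.  -363.8] yaw -0.066 F [-0.61  0.16  6.53] w 32.8
```

View pics/s3c.png

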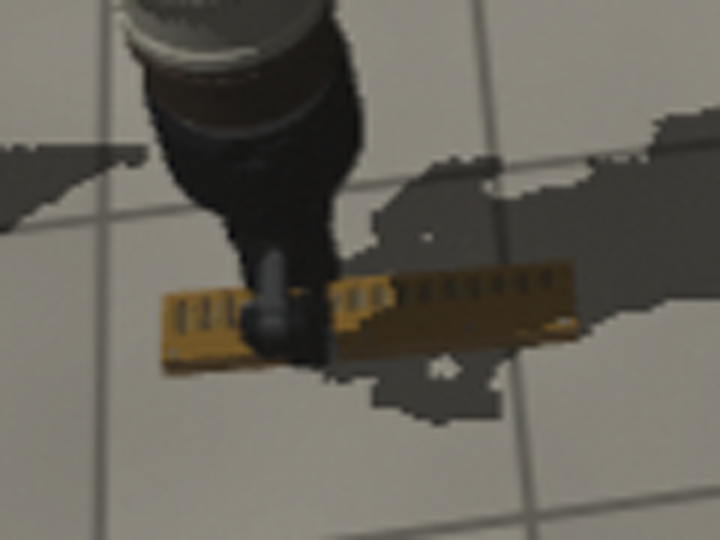

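```bash
python3 -m handwheel '[{"xyz":[-4,0,0],"roll":0,"grip":0.75},{"xyz":[-8,0,0],"roll":0,"grip":0.75},{"xyz":[-10,0,0],"roll":0,"grip":0.75},{"xyz":[-10,0,0],"roll":0,"grip":0.75},{"xyz":[0,0,0],"roll":0,"grip":0.75}]' 20
python3 -c "
from h import *
rep()
I,_=cap('scene','s4'); a=I[180:270,190:310,::-1]; cv2.imwrite('pics/s4c.png',cv2.resize(a,None,fx=6,fy=6,interpolation=2))"
```

```text
clock: 3.0
tool_pos: [0.6023, -0.2063, 0.0424]
tool_rot: [0.485, 0.517, 0.482, -0.515]
ft_force: [1.3, 0.6, -0.1]
width: 0.0329
t 3.0 pos [ 602.3 -206.3   42.4] bed [  27.6 -364. ] yaw -0.066 F [ 1.29  0.6  -0.11] w 32.9
```

View pics/s4c.png

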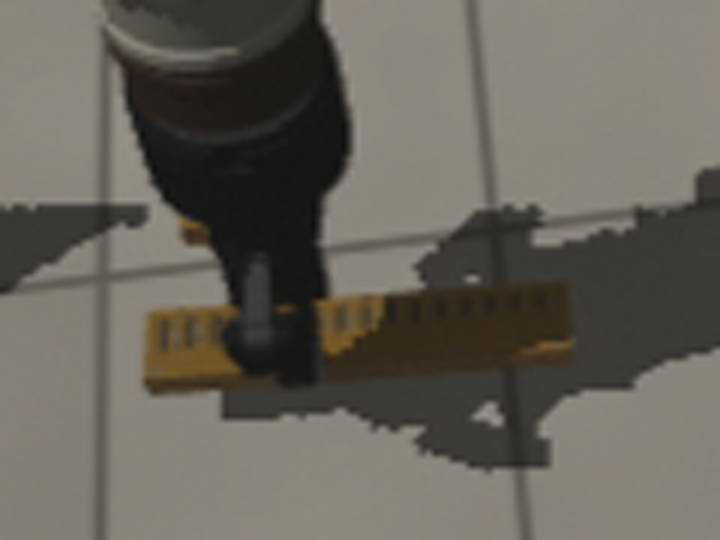

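```bash
python3 -m handwheel '[{"xyz":[-25,0,0],"roll":0,"grip":0.75},{"xyz":[-25,0,-12],"roll":0,"grip":0.75},{"xyz":[0,0,-30],"roll":0,"grip":0.75},{"xyz":[0,0,-36],"roll":0,"grip":0.75},{"xyz":[0,0,-36],"roll":0,"grip":0.75}]' 20
python3 -c "
from h import *
rep();g=bed(5,-30);plan(g[0],g[1],.08,BY)"
```

```text
clock: 3.47
tool_pos: [0.6081, -0.0916, 0.0898]
tool_rot: [0.483, 0.517, 0.482, -0.517]
ft_force: [0.8, 0.2, -1.5]
width: 0.033
t 3.47 pos [608.1 -91.6  89.8] bed [  31.9 -249.2] yaw -0.069 F [ 0.79  0.21 -1.51] w 33.0
toolx [ 0.001 -0.    -1.   ] yaw_y -0.069 j6 1.49
roll units -0.52 shift now [   9.8  -38.8 -217.4] after roll [   9.8  -26.9 -219.2]
```

```bash
python3 -m handwheel '[{"xyz":[0,-5,-36],"roll":-0.5,"grip":0.75},{"xyz":[0,-5,-38],"roll":0,"grip":0.75},{"xyz":[0,-5,-38],"roll":0,"grip":0.75},{"xyz":[0,-5,-38],"roll":0,"grip":0.75},{"xyz":[0,-5,-30],"roll":0,"grip":0.75}]' 20
python3 -c "
from h import *
rep();g=bed(5,-30);plan(g[0],g[1],.08,BY)"
```

```text
clock: 3.88
tool_pos: [0.5865, 0.0914, 0.0891]
tool_rot: [0.497, 0.503, 0.497, -0.503]
ft_force: [-0.2, 0.3, -1.0]
width: 0.0329
t 3.88 pos [586.5  91.4  89.1] bed [  7.8 -66.5] yaw -0.012 F [-0.16  0.27 -0.96] w 32.9
toolx [-0.001  0.001 -1.   ] yaw_y -0.012 j6 1.74
roll units 0.02 shift now [  9.1  -2.7 -36.5] after roll [  9.1  -2.7 -36.5]
```

```bash
python3 -m handwheel '[{"xyz":[0,-1.5,-20],"roll":0,"grip":0.75},{"xyz":[8,-1,-12],"roll":0,"grip":0.75},{"xyz":[8,0,0],"roll":0,"grip":0.75},{"xyz":[0,0,0],"roll":0,"grip":0.75},{"xyz":[0,0,0],"roll":0,"grip":0.75}]' 20
python3 - <<'E'
from h import *
rep();g=bed(5,-30);plan(g[0],g[1],.044,BY)
for n in('top','scene'):
    I,_=cap(n,n+'5'); b=rect(n,I[:,:,::-1],.015,.43,.65,-.01,.31,2400); cv2.imwrite(f'pics/b5{n}.png',b)
E
```

```text
clock: 4.3
tool_pos: [0.5844, 0.1191, 0.0718]
tool_rot: [-0.496, -0.503, -0.497, 0.505]
ft_force: [-0.2, -0.4, -1.6]
width: 0.0328
t 4.3 pos [584.4 119.1  71.8] bed [  5.2 -38.9] yaw -0.015 F [-0.24 -0.39 -1.58] w 32.8
toolx [-0.003 -0.001 -1.   ] yaw_y -0.015 j6 1.79
roll units -0.01 shift now [27.8 -0.1 -8.9] after roll [27.8 -0.1 -8.9]
```

View pics/b5top.png

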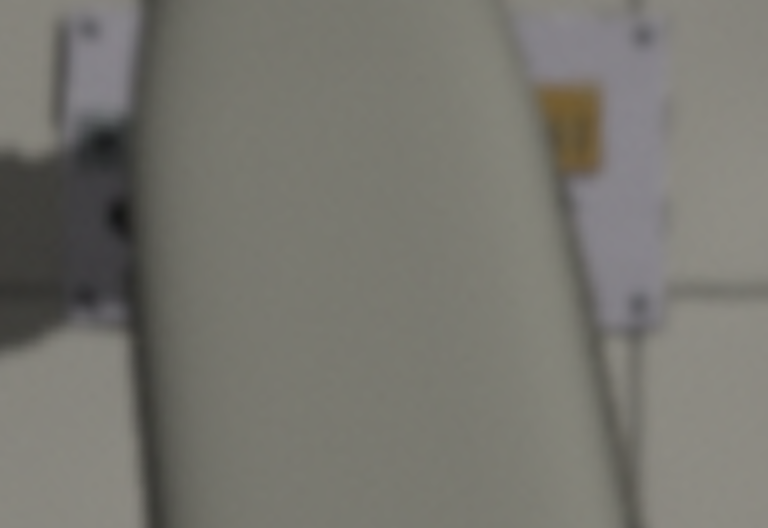

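View pics/b5scene.png

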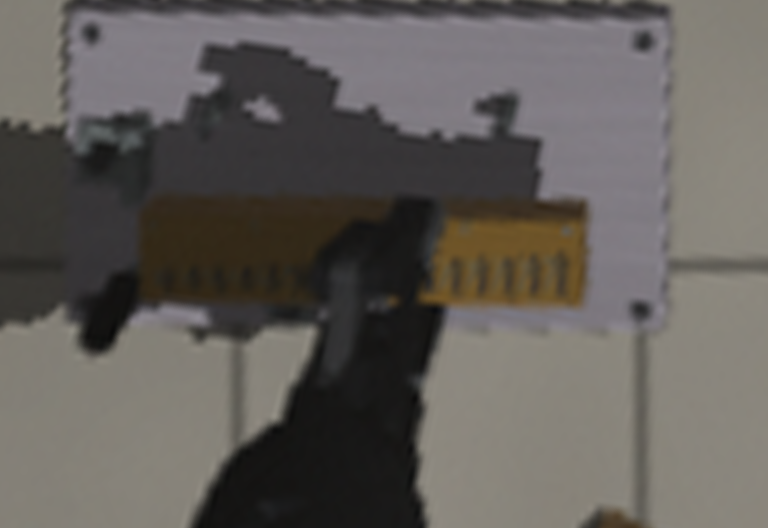

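```bash
python3 - <<'E'
from h import *
I=cv2.imread('pics/scene5.png'); b=rect('scene',I,.075,.53,.64,-.0,.24,3200); cv2.imwrite('pics/b5s75.png',b)
I=cv2.imread('pics/scene0.png'); b=rect('scene',I,.068,.48,.65,.1,.32,3200); cv2.imwrite('pics/k_s.png',b)
I=cv2.imread('pics/top0.png'); b=rect('top',I,.068,.48,.65,.1,.32,3200); cv2.imwrite('pics/k_t.png',b)
E
```

```text
(no output)
```

View pics/b5s75.png

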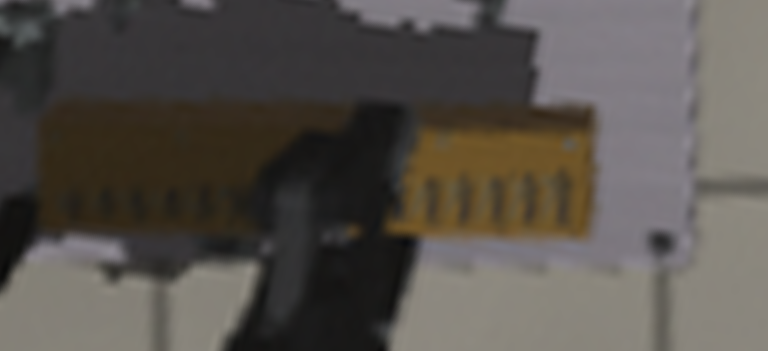

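View pics/k_s.png

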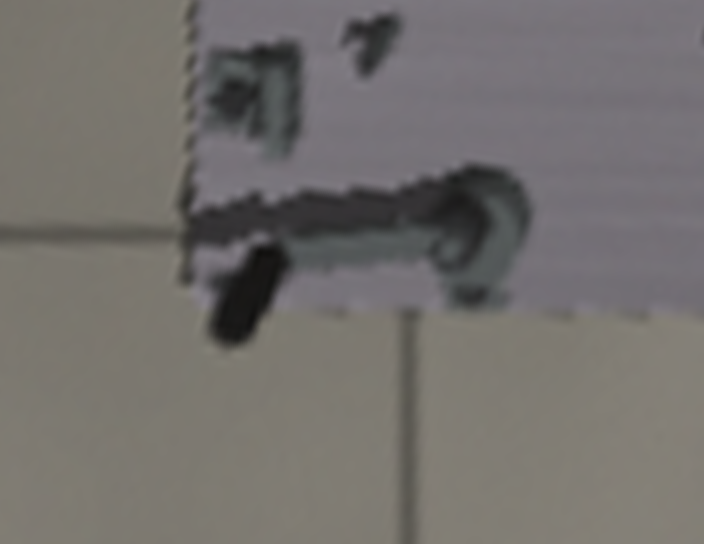

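View pics/k_t.png

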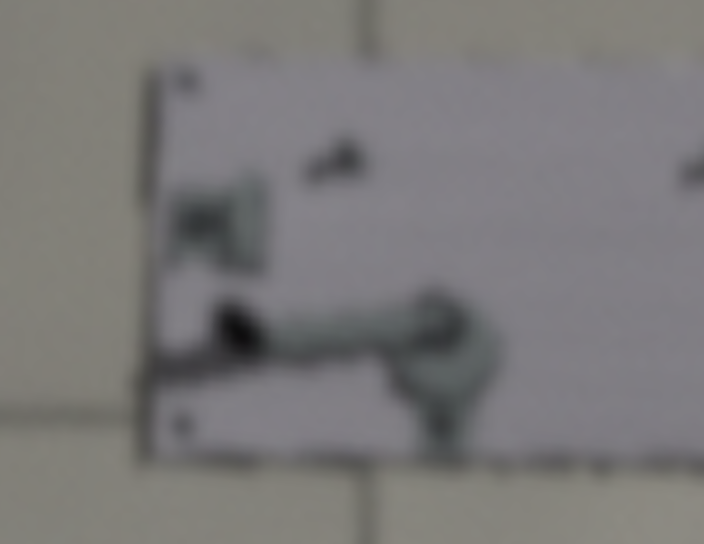

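```bash
python3 -m handwheel '[{"xyz":[8,0,-6],"roll":0,"grip":0.75},{"xyz":[10,0,-6],"roll":0,"grip":0.75},{"xyz":[10,0,0],"roll":0,"grip":0.75},{"xyz":[2,0,0],"roll":0,"grip":0.75},{"xyz":[0,0,0],"roll":0,"grip":0.75}]' 20
python3 - <<'E'
from h import *
rep();g=bed(9,-27);plan(g[0],g[1],.041,BY)
E
```

```text
clock: 4.82
tool_pos: [0.584, 0.1323, 0.0413]
tool_rot: [-0.496, -0.502, -0.497, 0.505]
ft_force: [-0.3, -0.1, -1.7]
width: 0.0329
t 4.82 pos [584.  132.3  41.3] bed [  4.6 -25.7] yaw -0.014 F [-0.34 -0.09 -1.66] w 32.9
toolx [-0.004 -0.001 -1.   ] yaw_y -0.014 j6 1.81
roll units 0.0 shift now [0.3 4.4 1.3] after roll [0.3 4.4 1.3]
```

```bash
python3 -m handwheel '[{"xyz":[0,1,0],"roll":0,"grip":0.75},{"xyz":[0,1,0],"roll":0,"grip":0.75},{"xyz":[0,0.5,0],"roll":0,"grip":0.75},{"xyz":[0,0,0],"roll":0,"grip":0.75}]' 20
python3 -m handwheel '[{"xyz":[0,0.7,0],"roll":0,"grip":0.75},{"xyz":[0,0,0],"roll":0,"grip":0.75}]' 20
python3 -m handwheel '[{"xyz":[0,0.7,0],"roll":0,"grip":0.75},{"xyz":[0,0,0],"roll":0,"grip":0.75}]' 20

```

```text
clock: 5.15
tool_pos: [0.5886, 0.1326, 0.0439]
tool_rot: [0.497, 0.504, 0.496, -0.503]
ft_force: [-0.5, 0.2, -1.0]
width: 0.033
clock: 5.32
tool_pos: [0.589, 0.1325, 0.0436]
tool_rot: [0.497, 0.504, 0.496, -0.503]
ft_force: [0.5, -1.1, -1.0]
width: 0.033
clock: 5.48
tool_pos: [0.5895, 0.1325, 0.0435]
tool_rot: [0.497, 0.504, 0.496, -0.503]
ft_force: [0.2, -0.8, -1.2]
width: 0.0327
```

```bash
python3 -m handwheel '[{"xyz":[2.5,0,0],"roll":0,"grip":0.75},{"xyz":[0,0,0],"roll":0,"grip":0.75}]' 20
python3 -m handwheel '[{"xyz":[0,0.5,0],"roll":0,"grip":0.75},{"xyz":[0,0.5,0],"roll":0,"grip":0.75}]' 20
python3 -m handwheel '[{"xyz":[0,0.5,0],"roll":0,"grip":0.75},{"xyz":[0,0,0],"roll":0,"grip":0.75}]' 20
python3 -c "
from h import *
rep()"
```

```text
clock: 5.65
tool_pos: [0.5892, 0.1326, 0.0405]
tool_rot: [-0.496, -0.503, -0.497, 0.503]
ft_force: [-0.9, -0.3, -2.8]
width: 0.033
clock: 5.82
tool_pos: [0.5895, 0.1325, 0.0404]
tool_rot: [-0.496, -0.503, -0.497, 0.504]
ft_force: [-2.2, 0.9, -1.0]
width: 0.0327
clock: 5.98
tool_pos: [0.5897, 0.1325, 0.0403]
tool_rot: [-0.496, -0.503, -0.497, 0.504]
ft_force: [-2.9, 0.2, -0.7]
width: 0.0329
t 5.98 pos [589.7 132.5  40.3] bed [ 10.3 -25.3] yaw -0.014 F [-2.9   0.2  -0.68] w 32.9
```

```bash
python3 -m handwheel '[{"xyz":[0,-1.2,0],"roll":0,"grip":0.75},{"xyz":[3,-0.5,0],"roll":0,"grip":0.75},{"xyz":[3,0,0],"roll":0,"grip":0.75},{"xyz":[3,0,0],"roll":0,"grip":0.75},{"xyz":[0,0,0],"roll":0,"grip":0.75}]' 20
python3 -c "
from h import *
rep()"
```

```text
clock: 6.4
tool_pos: [0.5892, 0.1324, 0.031]
tool_rot: [-0.497, -0.503, -0.496, 0.504]
ft_force: [-0.9, -0.6, -2.3]
width: 0.0329
t 6.4 pos [589.2 132.4  31. ] bed [  9.8 -25.5] yaw -0.014 F [-0.93 -0.57 -2.33] w 32.9
```

```bash
python3 -m handwheel '[{"xyz":[2,-0.6,0],"roll":0,"grip":0.75},{"xyz":[2,0,0],"roll":0,"grip":0.75},{"xyz":[0,0,0],"roll":0,"grip":0.75}]' 20
python3 -m handwheel '[{"xyz":[1,0,0],"roll":0,"grip":0.75},{"xyz":[0,0,0],"roll":0,"grip":0.75}]' 20
python3 -m handwheel '[{"xyz":[1,0,0],"roll":0,"grip":0.75},{"xyz":[0,0,0],"roll":0,"grip":0.75}]' 20
python3 -c "
from h import *
rep()"
```

```text
clock: 6.65
tool_pos: [0.5889, 0.1325, 0.0275]
tool_rot: [0.497, 0.504, 0.496, -0.503]
ft_force: [0.1, 0.7, -2.3]
width: 0.0331
clock: 6.82
tool_pos: [0.5889, 0.1326, 0.0268]
tool_rot: [0.497, 0.504, 0.496, -0.503]
ft_force: [0.6, -0.3, -0.5]
width: 0.0329
clock: 6.98
tool_pos: [0.5888, 0.1326, 0.0258]
tool_rot: [0.497, 0.504, 0.496, -0.503]
ft_force: [-0.1, -0.0, -0.8]
width: 0.0329
t 6.98 pos [588.8 132.6  25.8] bed [  9.5 -25.3] yaw -0.014 F [-0.06 -0.   -0.79] w 32.9
```

```bash
python3 -m handwheel '[{"xyz":[0.7,0,0],"roll":0,"grip":0.75},{"xyz":[0,0,0],"roll":0,"grip":0.75}]' 20
python3 -m handwheel '[{"xyz":[0.7,0,0],"roll":0,"grip":0.75},{"xyz":[0,0,0],"roll":0,"grip":0.75}]' 20
python3 - <<'E'
from h import *
rep()
I,_=cap('scene','s6'); a=I[180:260,310:450,::-1]; cv2.imwrite('pics/s6c.png',cv2.resize(a,None,fx=5.5,fy=5.5,interpolation=2))
E
```

```text
clock: 7.15
tool_pos: [0.5887, 0.1326, 0.0251]
tool_rot: [0.497, 0.504, 0.496, -0.503]
ft_force: [-0.2, -0.0, -0.5]
width: 0.0327
clock: 7.32
tool_pos: [0.5887, 0.1325, 0.0244]
tool_rot: [0.497, 0.504, 0.496, -0.503]
ft_force: [0.7, -0.3, -0.9]
width: 0.033
t 7.32 pos [588.7 132.5  24.4] bed [  9.3 -25.3] yaw -0.014 F [ 0.72 -0.29 -0.89] w 33.0
```

View pics/s6c.png

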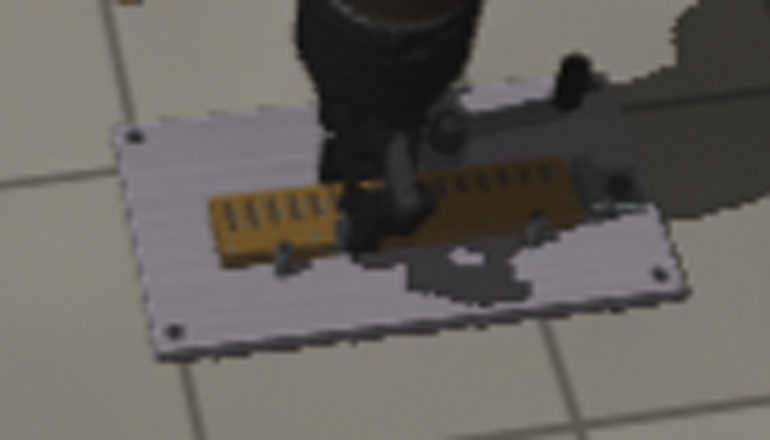

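```bash
python3 -m handwheel '[{"xyz":[0.5,0,0],"roll":0,"grip":0.75},{"xyz":[0,0,0],"roll":0,"grip":0.75}]' 20
python3 -m handwheel '[{"xyz":[0.5,0,0],"roll":0,"grip":0.75},{"xyz":[0,0,0],"roll":0,"grip":0.75}]' 20
python3 -m handwheel '[{"xyz":[0.5,0,0],"roll":0,"grip":0.75},{"xyz":[0,0,0],"roll":0,"grip":0.75}]' 20

```

```text
clock: 7.53
tool_pos: [0.5887, 0.1325, 0.024]
tool_rot: [0.497, 0.504, 0.496, -0.503]
ft_force: [0.0, -0.5, -0.4]
width: 0.0329
clock: 7.7
tool_pos: [0.5888, 0.1325, 0.024]
tool_rot: [0.497, 0.504, 0.496, -0.503]
ft_force: [-0.4, -0.5, 4.1]
width: 0.0331
clock: 7.87
tool_pos: [0.5888, 0.1326, 0.0239]
tool_rot: [0.497, 0.504, 0.496, -0.503]
ft_force: [-2.0, -1.5, 6.2]
width: 0.033
```

```bash
python3 -m handwheel '[{"xyz":[-0.7,0,0],"roll":0,"grip":0.75},{"xyz":[0,0,-1],"roll":0,"grip":0.75},{"xyz":[0,0,-1],"roll":0,"grip":0.75},{"xyz":[0,0,-0.7],"roll":0,"grip":0.75}]' 20
python3 -m handwheel '[{"xyz":[0,0,-0.7],"roll":0,"grip":0.75},{"xyz":[0,0,-0.5],"roll":0,"grip":0.75}]' 20
python3 -m handwheel '[{"xyz":[0,0,-0.5],"roll":0,"grip":0.75},{"xyz":[0,0,-0.5],"roll":0,"grip":0.75}]' 20

```

```text
clock: 8.2
tool_pos: [0.589, 0.1349, 0.024]
tool_rot: [0.497, 0.504, 0.496, -0.503]
ft_force: [-0.2, -2.6, 5.8]
width: 0.0327
clock: 8.37
tool_pos: [0.5891, 0.1362, 0.024]
tool_rot: [0.497, 0.504, 0.496, -0.503]
ft_force: [0.3, -2.8, 4.4]
width: 0.0332
clock: 8.53
tool_pos: [0.5891, 0.1369, 0.024]
tool_rot: [-0.497, -0.503, -0.496, 0.504]
ft_force: [1.1, -4.5, 5.3]
width: 0.033
```

```bash
python3 -m handwheel '[{"xyz":[0,0,0],"roll":0,"grip":0.75},{"xyz":[0,0,-0.5],"roll":0,"grip":0.75}]' 20
python3 -m handwheel '[{"xyz":[0,0,-0.5],"roll":0,"grip":0.75},{"xyz":[0,0,0],"roll":0,"grip":0.75}]' 20
python3 -m handwheel '[{"xyz":[0,0,-0.5],"roll":0,"grip":0.75},{"xyz":[0,0,0],"roll":0,"grip":0.75}]' 20

```

```text
clock: 8.7
tool_pos: [0.5891, 0.1369, 0.024]
tool_rot: [-0.497, -0.503, -0.496, 0.504]
ft_force: [-0.3, -5.4, 6.1]
width: 0.0327
clock: 8.87
tool_pos: [0.5891, 0.1369, 0.024]
tool_rot: [-0.497, -0.503, -0.495, 0.504]
ft_force: [0.4, -6.7, 5.9]
width: 0.0326
clock: 9.03
tool_pos: [0.5891, 0.137, 0.024]
tool_rot: [-0.497, -0.503, -0.495, 0.505]
ft_force: [-0.7, -8.3, 6.1]
width: 0.0327
```

```bash
python3 -m handwheel '[{"xyz":[0,0,0.8],"roll":0,"grip":0.75},{"xyz":[0,0.5,0],"roll":0,"grip":0.75},{"xyz":[0,0.5,0],"roll":0,"grip":0.75}]' 20
python3 -m handwheel '[{"xyz":[0,0.5,0],"roll":0,"grip":0.75},{"xyz":[0,0,0],"roll":0,"grip":0.75}]' 20
python3 -m handwheel '[{"xyz":[0,0.5,0],"roll":0,"grip":0.75},{"xyz":[0,0,0],"roll":0,"grip":0.75}]' 20

```

```text
clock: 9.28
tool_pos: [0.5891, 0.1369, 0.0239]
tool_rot: [-0.497, -0.503, -0.496, 0.504]
ft_force: [-3.4, -4.8, 8.6]
width: 0.0328
clock: 9.45
tool_pos: [0.5891, 0.1369, 0.0239]
tool_rot: [-0.496, -0.503, -0.496, 0.505]
ft_force: [-4.1, -5.0, 8.8]
width: 0.0328
clock: 9.62
tool_pos: [0.5891, 0.1369, 0.0239]
tool_rot: [-0.496, -0.502, -0.497, 0.505]
ft_force: [-4.2, -5.1, 10.0]
width: 0.0328
```

```bash
python3 -m handwheel '[{"xyz":[-1,0,0],"roll":0,"grip":0.75},{"xyz":[-0.5,-0.5,0.5],"roll":0,"grip":0.55},{"xyz":[0,0,0],"roll":0,"grip":0.45},{"xyz":[0,0,0],"roll":0,"grip":0.42},{"xyz":[0,0,0],"roll":0,"grip":0.42}]' 20
python3 - <<'E'
from h import *
rep()
I,_=cap('scene','s7'); a=I[180:260,310:450,::-1]; cv2.imwrite('pics/s7c.png',cv2.resize(a,None,fx=5.5,fy=5.5,interpolation=2))
E
```

```text
clock: 10.03
tool_pos: [0.59, 0.1382, 0.0247]
tool_rot: [0.496, 0.503, 0.497, -0.503]
ft_force: [-0.1, 1.2, 0.4]
width: 0.0495
t 10.03 pos [590.  138.2  24.7] bed [ 10.6 -19.7] yaw -0.013 F [-0.09  1.21  0.39] w 49.5
```

View pics/s7c.png

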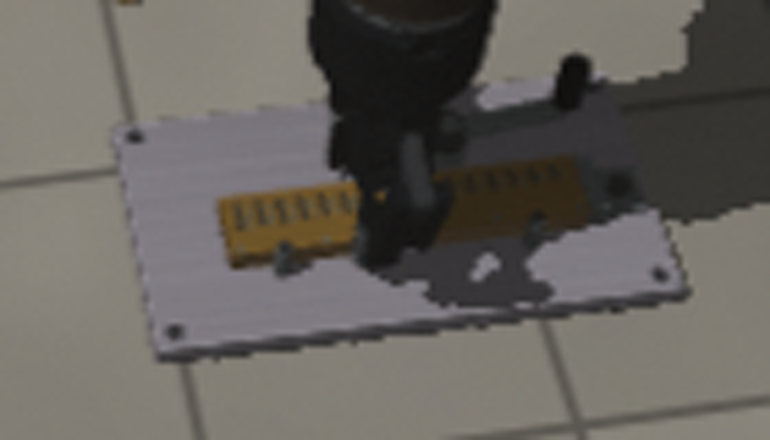

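```bash
python3 -m handwheel '[{"xyz":[0,2.5,0],"roll":0,"grip":0.42},{"xyz":[0,2,0],"roll":0,"grip":0.42},{"xyz":[0,1,0],"roll":0,"grip":0.42},{"xyz":[0,0,0],"roll":0,"grip":0.42}]' 20
python3 -m handwheel '[{"xyz":[0,0.7,0],"roll":0,"grip":0.42},{"xyz":[0,0.7,0],"roll":0,"grip":0.42}]' 20
python3 -m handwheel '[{"xyz":[0,0.7,0],"roll":0,"grip":0.42},{"xyz":[0,0.5,0],"roll":0,"grip":0.42}]' 20

```

```text
clock: 10.42
tool_pos: [0.5961, 0.1376, 0.0251]
tool_rot: [0.497, 0.504, 0.496, -0.503]
ft_force: [-0.3, -0.3, 1.0]
width: 0.0492
clock: 10.58
tool_pos: [0.597, 0.1375, 0.0251]
tool_rot: [-0.497, -0.503, -0.497, 0.503]
ft_force: [-0.2, -0.6, -0.3]
width: 0.0499
clock: 10.75
tool_pos: [0.5983, 0.1375, 0.0251]
tool_rot: [0.497, 0.503, 0.497, -0.503]
ft_force: [-0.5, 0.3, -0.0]
width: 0.0497
```

```bash
python3 -m handwheel '[{"xyz":[0,0.6,0],"roll":0,"grip":0.42},{"xyz":[0,0.5,0],"roll":0,"grip":0.42}]' 20
python3 -m handwheel '[{"xyz":[0,0.5,0],"roll":0,"grip":0.42},{"xyz":[0,0.5,0],"roll":0,"grip":0.42}]' 20
python3 -m handwheel '[{"xyz":[0,0.5,0],"roll":0,"grip":0.42},{"xyz":[0,0,0],"roll":0,"grip":0.42}]' 20

```

```text
clock: 10.92
tool_pos: [0.5994, 0.1375, 0.0251]
tool_rot: [0.497, 0.503, 0.497, -0.503]
ft_force: [0.1, -0.1, 0.5]
width: 0.0496
clock: 11.08
tool_pos: [0.6004, 0.1375, 0.0251]
tool_rot: [-0.497, -0.503, -0.497, 0.503]
ft_force: [0.3, 0.5, -0.0]
width: 0.0496
clock: 11.25
tool_pos: [0.601, 0.1375, 0.0251]
tool_rot: [0.497, 0.503, 0.496, -0.503]
ft_force: [-0.5, -0.2, -0.7]
width: 0.0495
```

```bash
python3 - <<'E'
from h import *
rep()
I,_=cap('scene','s8'); a=I[180:260,310:450,::-1]; cv2.imwrite('pics/s8c.png',cv2.resize(a,None,fx=5.5,fy=5.5,interpolation=2))
E
```

```text
t 11.25 pos [601.  137.5  25.1] bed [ 21.5 -20.2] yaw -0.014 F [-0.51 -0.18 -0.71] w 49.5
```

View pics/s8c.png

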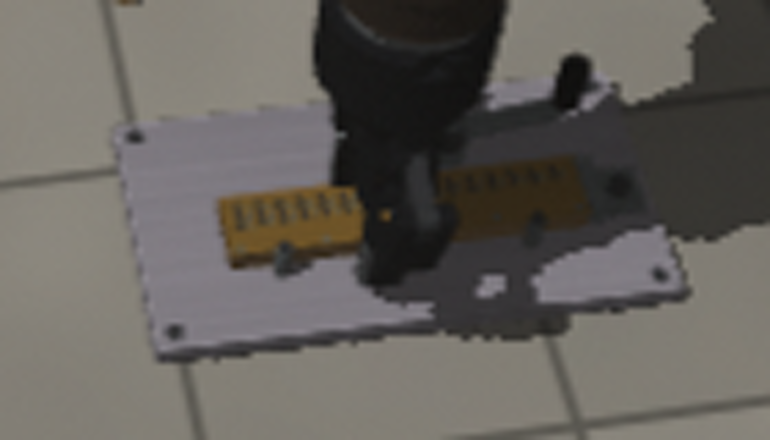

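```bash
python3 -m handwheel '[{"xyz":[0,-6,0],"roll":0,"grip":0.42},{"xyz":[0,-6,0],"roll":0,"grip":0.42},{"xyz":[0,0,0],"roll":0,"grip":0.42}]' 20
python3 -m handwheel '[{"xyz":[2,0,0],"roll":0,"grip":0.42},{"xyz":[2,0,0],"roll":0,"grip":0.42},{"xyz":[0,0,0],"roll":0,"grip":0.42}]' 20
python3 -m handwheel '[{"xyz":[1,0,0],"roll":0,"grip":0.42},{"xyz":[0,0,0],"roll":0,"grip":0.42}]' 20
```

```text
clock: 11.55
tool_pos: [0.5869, 0.1375, 0.0248]
tool_rot: [-0.496, -0.503, -0.497, 0.504]
ft_force: [0.1, -0.3, -0.3]
width: 0.0495
clock: 11.8
tool_pos: [0.5886, 0.1376, 0.0207]
tool_rot: [-0.496, -0.503, -0.497, 0.504]
ft_force: [0.2, 0.2, -0.1]
width: 0.0496
clock: 11.97
tool_pos: [0.5888, 0.1376, 0.0198]
tool_rot: [-0.496, -0.503, -0.497, 0.504]
ft_force: [-0.4, 0.1, -0.4]
width: 0.0494
```

```bash
python3 -m handwheel '[{"xyz":[0,2.5,0],"roll":0,"grip":0.42},{"xyz":[0,2,0],"roll":0,"grip":0.42},{"xyz":[0,1,0],"roll":0,"grip":0.42},{"xyz":[0,0,0],"roll":0,"grip":0.42}]' 20
python3 -m handwheel '[{"xyz":[0,0.7,0],"roll":0,"grip":0.42},{"xyz":[0,0.5,0],"roll":0,"grip":0.42}]' 20
python3 -m handwheel '[{"xyz":[0,0.5,0],"roll":0,"grip":0.42},{"xyz":[0,0.5,0],"roll":0,"grip":0.42}]' 20

```

```text
clock: 12.3
tool_pos: [0.5949, 0.1376, 0.0202]
tool_rot: [0.497, 0.504, 0.496, -0.503]
ft_force: [-0.2, -0.1, -0.3]
width: 0.0494
clock: 12.47
tool_pos: [0.5956, 0.1375, 0.0201]
tool_rot: [-0.497, -0.503, -0.497, 0.503]
ft_force: [0.1, 1.1, -0.1]
width: 0.0495
clock: 12.63
tool_pos: [0.5965, 0.1375, 0.0201]
tool_rot: [-0.497, -0.503, -0.497, 0.503]
ft_force: [-0.3, 0.6, -0.3]
width: 0.049
```

```bash
python3 -m handwheel '[{"xyz":[0,0.5,0],"roll":0,"grip":0.42},{"xyz":[0,0.4,0],"roll":0,"grip":0.42}]' 20
python3 -m handwheel '[{"xyz":[0,0.5,0],"roll":0,"grip":0.42},{"xyz":[0,0.3,0],"roll":0,"grip":0.42}]' 20
python3 -m handwheel '[{"xyz":[0,0.5,0],"roll":0,"grip":0.42},{"xyz":[0,0.3,0],"roll":0,"grip":0.42}]' 20

```

```text
clock: 12.8
tool_pos: [0.5969, 0.1375, 0.02]
tool_rot: [-0.496, -0.503, -0.497, 0.504]
ft_force: [-1.3, 0.3, 0.6]
width: 0.0497
clock: 12.97
tool_pos: [0.5973, 0.1377, 0.0199]
tool_rot: [-0.496, -0.503, -0.497, 0.504]
ft_force: [-3.8, 0.2, 2.6]
width: 0.0494
clock: 13.13
tool_pos: [0.5974, 0.1377, 0.0199]
tool_rot: [-0.496, -0.503, -0.498, 0.504]
ft_force: [-5.7, 1.1, 4.0]
width: 0.0496
```

```bash
python3 -m handwheel '[{"xyz":[0,-4,0],"roll":0,"grip":0.42},{"xyz":[0,-4,0],"roll":0,"grip":0.42},{"xyz":[-10,0,0],"roll":0,"grip":0.42},{"xyz":[-20,0,0],"roll":0,"grip":0.42},{"xyz":[-10,0,10],"roll":0,"grip":0.6}]' 20
python3 -m handwheel '[{"xyz":[0,0,25],"roll":0,"grip":1},{"xyz":[0,0,30],"roll":0,"grip":1},{"xyz":[0,0,22],"roll":0,"grip":1},{"xyz":[0,0,0],"roll":0,"grip":1},{"xyz":[0,0,0],"roll":0,"grip":1}]' 20
python3 - <<'E'
from h import *
rep();g=bed(9,-103);plan(g[0],g[1],.023,BY)
for n in('top','scene'):
    I,_=cap(n,n+'9'); b=rect(n,I[:,:,::-1],.027,.48,.65,.0,.28,2700); cv2.imwrite(f'pics/b9{n}.png',b)
E
```

```text
clock: 13.55
tool_pos: [0.5924, 0.1289, 0.0626]
tool_rot: [0.498, 0.504, 0.496, -0.502]
ft_force: [1.2, -0.1, 1.2]
width: 0.039
clock: 13.97
tool_pos: [0.5906, 0.0487, 0.0611]
tool_rot: [0.496, 0.505, 0.495, -0.504]
ft_force: [-0.1, 0.3, -0.5]
width: 0.0002
t 13.97 pos [590.6  48.7  61.1] bed [  12.4 -109.1] yaw -0.017 F [-0.13  0.25 -0.51] w 0.2
toolx [ 0.002  0.    -1.   ] yaw_y -0.017 j6 1.67
roll units -0.03 shift now [38.1 -3.5 -6.1] after roll [38.1 -3.5 -6.1]
```

View pics/b9top.png

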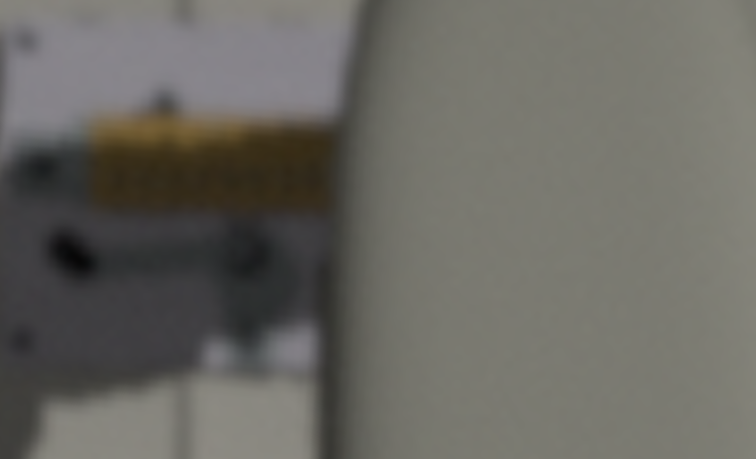

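View pics/b9scene.png

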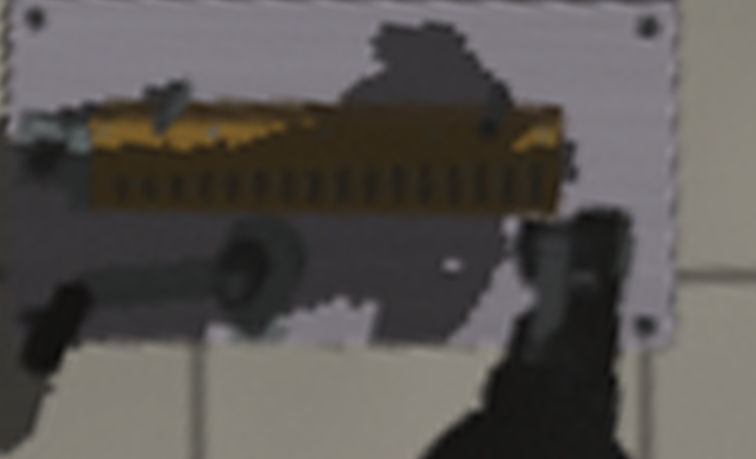

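```bash
python3 -m handwheel '[{"xyz":[10,-3,0],"roll":0,"grip":1},{"xyz":[15,0,0],"roll":0,"grip":1},{"xyz":[10,0,0],"roll":0,"grip":1},{"xyz":[3,0,0],"roll":0,"grip":1},{"xyz":[0,0,0],"roll":0,"grip":1}]' 20
python3 -m handwheel '[{"xyz":[0,0,-2],"roll":0,"grip":1},{"xyz":[0,0,-2],"roll":0,"grip":1},{"xyz":[0,0,-1],"roll":0,"grip":1},{"xyz":[0,0,-1],"roll":0,"grip":1}]' 20
python3 -m handwheel '[{"xyz":[0,0,-1],"roll":0,"grip":1},{"xyz":[0,0,-1],"roll":0,"grip":1}]' 20
```

```text
clock: 14.48
tool_pos: [0.5859, 0.0513, 0.0209]
tool_rot: [-0.496, -0.502, -0.497, 0.504]
ft_force: [0.3, -0.6, 0.1]
width: 0.0001
clock: 14.82
tool_pos: [0.5875, 0.057, 0.0228]
tool_rot: [0.497, 0.504, 0.496, -0.503]
ft_force: [-0.0, -0.6, -1.1]
width: 0.0002
clock: 14.98
tool_pos: [0.5872, 0.0588, 0.0225]
tool_rot: [0.497, 0.504, 0.496, -0.503]
ft_force: [0.7, 0.5, -0.4]
width: -0.0001
```

```bash
python3 -m handwheel '[{"xyz":[0,0,-1],"roll":0,"grip":1},{"xyz":[0,0,-1],"roll":0,"grip":1}]' 20
python3 -m handwheel '[{"xyz":[0,0,-0.6],"roll":0,"grip":1},{"xyz":[0,0,-0.6],"roll":0,"grip":1}]' 20
python3 -m handwheel '[{"xyz":[0,0,-0.6],"roll":0,"grip":1},{"xyz":[0,0,-0.4],"roll":0,"grip":1}]' 20
```

```text
clock: 15.15
tool_pos: [0.587, 0.0607, 0.0222]
tool_rot: [0.497, 0.503, 0.496, -0.503]
ft_force: [-0.2, 0.6, -0.6]
width: -0.0
clock: 15.32
tool_pos: [0.587, 0.0619, 0.0221]
tool_rot: [-0.497, -0.503, -0.497, 0.503]
ft_force: [0.1, -1.2, 0.3]
width: 0.0002
clock: 15.48
tool_pos: [0.587, 0.0626, 0.0221]
tool_rot: [-0.497, -0.503, -0.496, 0.504]
ft_force: [-0.3, -1.6, -0.7]
width: 0.0001
```

```bash
python3 -m handwheel '[{"xyz":[0,0,-0.5],"roll":0,"grip":1},{"xyz":[0,0,0],"roll":0,"grip":1}]' 20
python3 -m handwheel '[{"xyz":[0,0,-0.5],"roll":0,"grip":1},{"xyz":[0,0,0],"roll":0,"grip":1}]' 20
python3 -m handwheel '[{"xyz":[0,0,-0.5],"roll":0,"grip":1},{"xyz":[0,0,0],"roll":0,"grip":1}]' 20
```

```text
clock: 15.65
tool_pos: [0.5869, 0.0627, 0.0221]
tool_rot: [-0.497, -0.503, -0.496, 0.504]
ft_force: [-0.7, -2.6, -0.2]
width: -0.0002
clock: 15.82
tool_pos: [0.5869, 0.0628, 0.0221]
tool_rot: [-0.497, -0.503, -0.496, 0.504]
ft_force: [0.8, -5.6, 1.5]
width: 0.0
clock: 15.98
tool_pos: [0.5869, 0.0628, 0.0221]
tool_rot: [-0.497, -0.503, -0.496, 0.504]
ft_force: [-0.5, -6.1, 1.0]
width: -0.0001
```

```bash
python3 -m handwheel '[{"xyz":[0,0,3],"roll":0,"grip":1},{"xyz":[-15,0,2],"roll":0,"grip":1},{"xyz":[-30,0,0],"roll":0,"grip":1},{"xyz":[-15,0,-10],"roll":0,"grip":1},{"xyz":[0,-2,-30],"roll":0,"grip":1}]' 20
python3 -m handwheel '[{"xyz":[0,-2,-38],"roll":0,"grip":1},{"xyz":[0,-2,-38],"roll":0,"grip":1},{"xyz":[0,-2,-38],"roll":0,"grip":1},{"xyz":[0,0,-25],"roll":0,"grip":1},{"xyz":[0,0,0],"roll":0,"grip":1}]' 20
python3 - <<'E'
from h import *
rep();g=bed(0,88);plan(g[0],g[1],.05,BY+.04)
E
```

```text
clock: 16.4
tool_pos: [0.589, 0.0979, 0.0866]
tool_rot: [0.497, 0.507, 0.494, -0.502]
ft_force: [1.2, -0.6, -0.2]
width: -0.0002
clock: 16.82
tool_pos: [0.5809, 0.2452, 0.0822]
tool_rot: [0.497, 0.503, 0.499, -0.5]
ft_force: [0.5, -0.0, -0.6]
width: 0.0001
t 16.82 pos [580.9 245.2  82.2] bed [-0.1 87.2] yaw -0.007 F [ 0.46 -0.04 -0.61] w 0.1
toolx [ 0.001  0.005 -1.   ] yaw_y -0.007 j6 1.97
roll units -0.31 shift now [32.2  0.1 -0.7] after roll [32.2  0.1 -0.7]
```

```bash
python3 -m handwheel '[{"xyz":[15,0,0],"roll":-0.3,"grip":1},{"xyz":[15,0,0],"roll":0,"grip":1},{"xyz":[2,0,0],"roll":0,"grip":1},{"xyz":[0,0,0],"roll":0,"grip":1}]' 20
python3 - <<'E'
from h import *
rep()
I,_=cap('scene','s10'); a=I[160:250,330:470,::-1]; cv2.imwrite('pics/s10c.png',cv2.resize(a,None,fx=5.5,fy=5.5,interpolation=2))
E
```

```text
clock: 17.15
tool_pos: [0.5801, 0.2381, 0.0488]
tool_rot: [0.504, 0.495, 0.505, -0.497]
ft_force: [0.2, -0.4, -0.0]
width: -0.0003
t 17.15 pos [580.1 238.1  48.8] bed [-0.7 80.1] yaw 0.018 F [ 0.19 -0.39 -0.03] w -0.3
```

View pics/s10c.png

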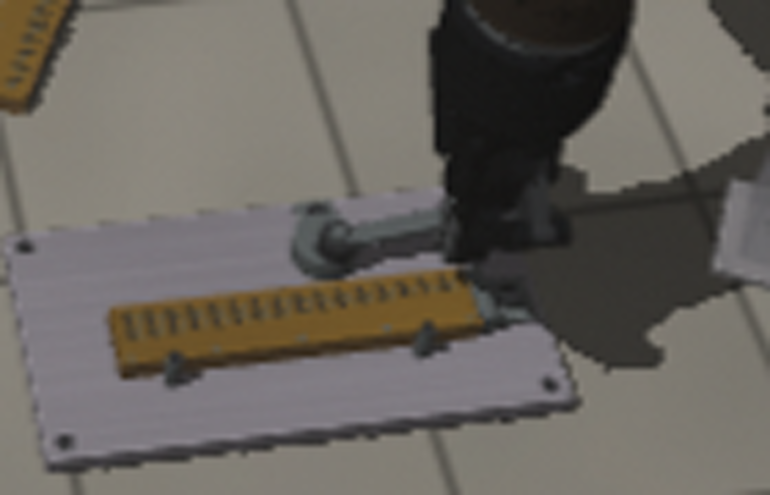

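```bash
python3 -m handwheel '[{"xyz":[0,0,-8],"roll":0,"grip":1},{"xyz":[0,-2,0],"roll":0,"grip":1},{"xyz":[0,-2,0],"roll":0,"grip":1}]' 20
python3 -m handwheel '[{"xyz":[0,-2,0],"roll":0,"grip":1},{"xyz":[0,-2,0],"roll":0,"grip":1}]' 20
python3 -m handwheel '[{"xyz":[0,-2,0],"roll":0,"grip":1},{"xyz":[0,-1,0],"roll":0,"grip":1}]' 20
python3 -c "
from h import *
rep()"
```

```text
clock: 17.45
tool_pos: [0.5779, 0.2471, 0.0511]
tool_rot: [0.505, 0.496, 0.504, -0.495]
ft_force: [0.2, -0.1, 1.0]
width: 0.0
clock: 17.62
tool_pos: [0.5732, 0.2464, 0.0506]
tool_rot: [0.504, 0.496, 0.504, -0.495]
ft_force: [0.5, -0.4, -0.0]
width: 0.0
clock: 17.78
tool_pos: [0.5706, 0.2462, 0.0505]
tool_rot: [0.505, 0.496, 0.504, -0.495]
ft_force: [1.4, -0.4, -0.8]
width: -0.0004
t 17.78 pos [570.6 246.2  50.5] bed [-10.3  88.1] yaw 0.017 F [ 1.44 -0.39 -0.79] w -0.4
```

```bash
cat >> h.py <<'E'
def lev(P=(-26,30),off=21.7,n=1):
    s,p,M=st(); b=tobed(p); a=np.arctan2(M[1,1],M[0,1])-BY
    k=b-off*np.array([np.cos(a),np.sin(a)])-np.array(P); th=np.arctan2(-k[0],k[1])
    F=rz(-BY)@np.array(s['ft_force'][:2]); t=np.array([-np.cos(th),-np.sin(th)]); r=np.array([-np.sin(th),np.cos(th)])
    print('t',round(s['clock'],2),'theta',round(th,3),'R',np.hypot(*k).round(1),'toolyaw',round(a,3),'resist',round(-F@t,2),'Frad',round(F@r,2),'Fz',round(s['ft_force'][2],1),'z',round(p[2]*1e3,1),'tcpbed',b.round(1))
E
python3 -m handwheel '[{"xyz":[0,-3.2,-1],"roll":-0.5,"grip":1},{"xyz":[0,-6.4,-1.9],"roll":-1,"grip":1},{"xyz":[0,-6.4,-1.9],"roll":-1,"grip":1}]' 20
python3 -c "
from h import *
lev()"
```

```text
clock: 18.03
tool_pos: [0.5551, 0.2491, 0.0504]
tool_rot: [0.567, 0.425, 0.565, -0.424]
ft_force: [2.4, -0.2, 0.8]
width: -0.0002
t 18.03 theta 0.362 R 58.2 toolyaw 0.298 resist 2.17 Frad -1.03 Fz 0.8 z 50.4 tcpbed [-25.9  90.8]
```

```bash
python3 -m handwheel '[{"xyz":[0,-6.4,-1.9],"roll":-1.1,"grip":1},{"xyz":[0,-6.4,-1.9],"roll":-1.1,"grip":1},{"xyz":[0,-6.4,-1.9],"roll":-1.1,"grip":1}]' 20
python3 -c "
from h import *
lev()"
```

```text
clock: 18.28
tool_pos: [0.5352, 0.2475, 0.0506]
tool_rot: [0.631, 0.321, 0.63, -0.32]
ft_force: [2.8, -0.5, -1.2]
width: 0.0
t 18.28 theta 0.681 R 59.0 toolyaw 0.645 resist 1.93 Frad -2.15 Fz -1.2 z 50.6 tcpbed [-45.8  88.9]
```

```bash
python3 -m handwheel '[{"xyz":[0,-6,-1.9],"roll":-1,"grip":1},{"xyz":[0,-2.5,-0.8],"roll":-0.4,"grip":1}]' 20
python3 -c "
from h import *
lev()"
python3 -m handwheel '[{"xyz":[0,-2.1,-0.7],"roll":-0.33,"grip":1},{"xyz":[0,-2.1,-0.7],"roll":-0.33,"grip":1}]' 20
python3 -c "
from h import *
lev()"
python3 -m handwheel '[{"xyz":[0,-2.1,-0.7],"roll":-0.33,"grip":1},{"xyz":[0,-2.1,-0.7],"roll":-0.33,"grip":1}]' 20
python3 -c "
from h import *
lev()"
```

```text
clock: 18.45
tool_pos: [0.5262, 0.2443, 0.0506]
tool_rot: [0.653, 0.274, 0.651, -0.273]
ft_force: [2.4, -0.4, 0.8]
width: -0.0001
t 18.45 theta 0.831 R 59.6 toolyaw 0.79 resist 1.35 Frad -1.97 Fz 0.8 z 50.6 tcpbed [-54.7  85.6]
clock: 18.62
tool_pos: [0.5228, 0.2426, 0.0507]
tool_rot: [0.661, 0.253, 0.66, -0.251]
ft_force: [2.0, 0.3, -0.6]
width: 0.0003
t 18.62 theta 0.891 R 59.5 toolyaw 0.856 resist 1.54 Frad -1.31 Fz -0.6 z 50.7 tcpbed [-58.1  83.8]
clock: 18.78
tool_pos: [0.5191, 0.2404, 0.0507]
tool_rot: [0.67, 0.23, 0.668, -0.228]
ft_force: [2.8, 1.0, -0.4]
width: 0.0001
t 18.78 theta 0.959 R 59.6 toolyaw 0.925 resist 2.45 Frad -1.65 Fz -0.4 z 50.7 tcpbed [-61.7  81.5]
```

```bash
python3 -m handwheel '[{"xyz":[0,-2.1,-0.7],"roll":-0.33,"grip":1},{"xyz":[0,-2.1,-0.7],"roll":-0.33,"grip":1}]' 20
python3 -c "
from h import *
lev()"
python3 -m handwheel '[{"xyz":[0,-2.1,-0.7],"roll":-0.33,"grip":1},{"xyz":[0,-2.1,-0.7],"roll":-0.33,"grip":1}]' 20
python3 -c "
from h import *
lev()"
python3 -m handwheel '[{"xyz":[0,-1,-0.3],"roll":-0.2,"grip":1},{"xyz":[0,-1,-0.3],"roll":-0.2,"grip":1}]' 20
python3 -c "
from h import *
lev()"
```

```text
clock: 18.95
tool_pos: [0.5155, 0.2379, 0.0507]
tool_rot: [0.677, 0.206, 0.676, -0.205]
ft_force: [2.3, 0.9, 0.1]
width: 0.0002
t 18.95 theta 1.028 R 59.7 toolyaw 0.995 resist 1.96 Frad -1.46 Fz 0.1 z 50.7 tcpbed [-65.3  79. ]
clock: 19.12
tool_pos: [0.512, 0.2352, 0.0507]
tool_rot: [0.684, 0.183, 0.682, -0.181]
ft_force: [0.7, 1.6, 0.8]
width: -0.0004
t 19.12 theta 1.097 R 59.9 toolyaw 1.064 resist 1.75 Frad 0.18 Fz 0.8 z 50.7 tcpbed [-68.8  76.3]
clock: 19.28
tool_pos: [0.5101, 0.2337, 0.0506]
tool_rot: [0.687, 0.168, 0.686, -0.167]
ft_force: [1.2, -0.1, 0.2]
width: -0.0003
t 19.28 theta 1.135 R 60.0 toolyaw 1.105 resist 0.43 Frad -1.18 Fz 0.2 z 50.6 tcpbed [-70.6  74.7]
```

```bash
python3 -m handwheel '[{"xyz":[0,-1.5,-0.5],"roll":-0.25,"grip":1},{"xyz":[0,-1.5,-0.5],"roll":-0.25,"grip":1}]' 20
python3 -c "
from h import *
lev()"
python3 -m handwheel '[{"xyz":[0,-1.5,-0.5],"roll":-0.25,"grip":1},{"xyz":[0,-1.5,-0.5],"roll":-0.25,"grip":1}]' 20
python3 -c "
from h import *
lev()"
python3 -m handwheel '[{"xyz":[0,-1.5,-0.5],"roll":-0.25,"grip":1},{"xyz":[0,-1.5,-0.5],"roll":-0.25,"grip":1}]' 20
python3 -c "
from h import *
lev()"
```

```text
clock: 19.45
tool_pos: [0.5078, 0.2314, 0.0506]
tool_rot: [0.692, 0.15, 0.691, -0.149]
ft_force: [2.1, 1.1, 1.1]
width: 0.0001
t 19.45 theta 1.186 R 60.0 toolyaw 1.158 resist 1.81 Frad -1.51 Fz 1.1 z 50.6 tcpbed [-72.9  72.4]
clock: 19.62
tool_pos: [0.5056, 0.2291, 0.0505]
tool_rot: [0.695, 0.132, 0.694, -0.131]
ft_force: [3.2, 1.2, 0.8]
width: 0.0001
t 19.62 theta 1.236 R 60.1 toolyaw 1.21 resist 2.19 Frad -2.57 Fz 0.8 z 50.5 tcpbed [-75.1  70.1]
clock: 19.78
tool_pos: [0.5036, 0.2267, 0.0505]
tool_rot: [0.698, 0.114, 0.698, -0.113]
ft_force: [1.9, 2.0, 0.6]
width: 0.0001
t 19.78 theta 1.285 R 60.1 toolyaw 1.263 resist 2.48 Frad -1.19 Fz 0.6 z 50.5 tcpbed [-77.1  67.6]
```

```bash
python3 -m handwheel '[{"xyz":[0,-1.5,-0.5],"roll":-0.25,"grip":1},{"xyz":[0,-1.5,-0.5],"roll":-0.25,"grip":1}]' 20
python3 -c "
from h import *
lev()"
python3 -m handwheel '[{"xyz":[0,-1.2,-0.4],"roll":-0.2,"grip":1},{"xyz":[0,-1.2,-0.4],"roll":-0.2,"grip":1}]' 20
python3 -c "
from h import *
lev()"
python3 -m handwheel '[{"xyz":[0,-1.2,-0.4],"roll":-0.2,"grip":1},{"xyz":[0,-1.2,-0.4],"roll":-0.2,"grip":1}]' 20
python3 -c "
from h import *
lev()"
```

```text
clock: 19.95
tool_pos: [0.5017, 0.2242, 0.0505]
tool_rot: [0.701, 0.096, 0.7, -0.095]
ft_force: [2.1, 1.3, 0.5]
width: 0.0002
t 19.95 theta 1.334 R 60.1 toolyaw 1.315 resist 1.78 Frad -1.74 Fz 0.5 z 50.5 tcpbed [-78.9  65.1]
clock: 20.12
tool_pos: [0.5, 0.2219, 0.0504]
tool_rot: [0.703, 0.081, 0.702, -0.08]
ft_force: [1.2, 1.5, 0.1]
width: 0.0
t 20.12 theta 1.378 R 60.3 toolyaw 1.357 resist 1.74 Frad -0.89 Fz 0.1 z 50.4 tcpbed [-80.6  62.8]
clock: 20.28
tool_pos: [0.4985, 0.2196, 0.0503]
tool_rot: [0.704, 0.066, 0.704, -0.065]
ft_force: [0.7, 1.8, 1.4]
width: 0.0001
t 20.28 theta 1.421 R 60.5 toolyaw 1.399 resist 1.94 Frad -0.39 Fz 1.4 z 50.3 tcpbed [-82.1  60.4]
```

```bash
python3 -m handwheel '[{"xyz":[0,-1.2,-0.4],"roll":-0.2,"grip":1},{"xyz":[0,-1.2,-0.4],"roll":-0.2,"grip":1}]' 20
python3 -c "
from h import *
lev()"
python3 -m handwheel '[{"xyz":[0,-1.2,-0.4],"roll":-0.2,"grip":1},{"xyz":[0,-1.2,-0.4],"roll":-0.2,"grip":1}]' 20
python3 -c "
from h import *
lev()"
python3 -m handwheel '[{"xyz":[0,-1.2,-0.4],"roll":-0.2,"grip":1},{"xyz":[0,-1.2,-0.4],"roll":-0.2,"grip":1}]' 20
python3 -c "
from h import *
lev()"
```

```text
clock: 20.45
tool_pos: [0.4971, 0.2172, 0.0502]
tool_rot: [0.705, 0.051, 0.705, -0.051]
ft_force: [1.2, 2.2, 0.9]
width: -0.0001
t 20.45 theta 1.462 R 60.6 toolyaw 1.441 resist 2.3 Frad -0.89 Fz 0.9 z 50.2 tcpbed [-83.4  58.1]
clock: 20.62
tool_pos: [0.496, 0.2153, 0.0502]
tool_rot: [0.706, 0.036, 0.706, -0.036]
ft_force: [0.2, 4.5, 1.4]
width: -0.0
t 20.62 theta 1.496 R 60.5 toolyaw 1.483 resist 4.45 Frad 0.23 Fz 1.4 z 50.2 tcpbed [-84.5  56.1]
clock: 20.78
tool_pos: [0.495, 0.2133, 0.0502]
tool_rot: [0.707, 0.022, 0.707, -0.02]
ft_force: [1.1, 5.7, 1.1]
width: 0.0002
t 20.78 theta 1.53 R 60.5 toolyaw 1.525 resist 5.76 Frad -0.76 Fz 1.1 z 50.2 tcpbed [-85.4  54.1]
```

```bash
for i in 1 2; do python3 -m handwheel '[{"xyz":[0,0,0],"roll":0,"grip":1}]' 20 >/dev/null
python3 -c "
from h import *
lev()"; done
```

```text
t 20.87 theta 1.532 R 60.5 toolyaw 1.525 resist 5.27 Frad 0.43 Fz 0.9 z 50.2 tcpbed [-85.4  54. ]
t 20.95 theta 1.533 R 60.5 toolyaw 1.524 resist 5.06 Frad -0.69 Fz 1.7 z 50.2 tcpbed [-85.4  54. ]
```

```bash
python3 -m handwheel '[{"xyz":[0,2,0],"roll":0,"grip":1},{"xyz":[0,4,0],"roll":0,"grip":1},{"xyz":[-10,5,0],"roll":0,"grip":1},{"xyz":[-25,0,0],"roll":0,"grip":1},{"xyz":[-25,0,0],"roll":0,"grip":1}]' 20
python3 -m handwheel '[{"xyz":[-35,0,0],"roll":0,"grip":1},{"xyz":[-25,0,-35],"roll":0,"grip":1},{"xyz":[0,0,-38],"roll":0,"grip":1},{"xyz":[0,0,-38],"roll":0,"grip":1},{"xyz":[0,0,0],"roll":0,"grip":1}]' 20
python3 - <<'E'
from h import *
rep()
I,_=cap('scene','s11'); a=I[160:250,330:470,::-1]; cv2.imwrite('pics/s11c.png',cv2.resize(a,None,fx=5.5,fy=5.5,interpolation=2))
I,_=cap('top','t11'); cv2.imwrite('pics/t11r.png',rect('top',I[:,:,::-1],.027,.43,.65,-.01,.31,2400))
cv2.imwrite('pics/s11r.png',rect('scene',cv2.imread('pics/s11.png'),.027,.43,.65,-.01,.31,2400))
E
```

```text
clock: 21.37
tool_pos: [0.4936, 0.2222, 0.1087]
tool_rot: [0.705, 0.02, 0.709, -0.023]
ft_force: [0.9, -0.5, 0.6]
width: -0.0001
clock: 21.78
tool_pos: [0.3779, 0.2276, 0.1679]
tool_rot: [0.704, 0.019, 0.71, -0.023]
ft_force: [-1.4, -0.1, -1.3]
width: 0.0002
t 21.78 pos [377.9 227.6 167.9] bed [-202.7   66.7] yaw 1.512 F [-1.38 -0.09 -1.31] w 0.2
```

View pics/s11.png

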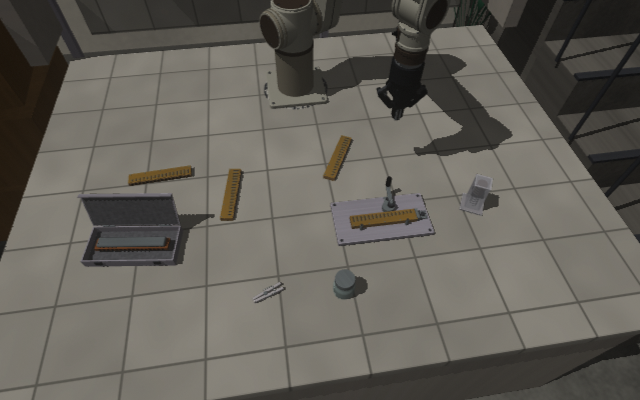

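View pics/s11r.png

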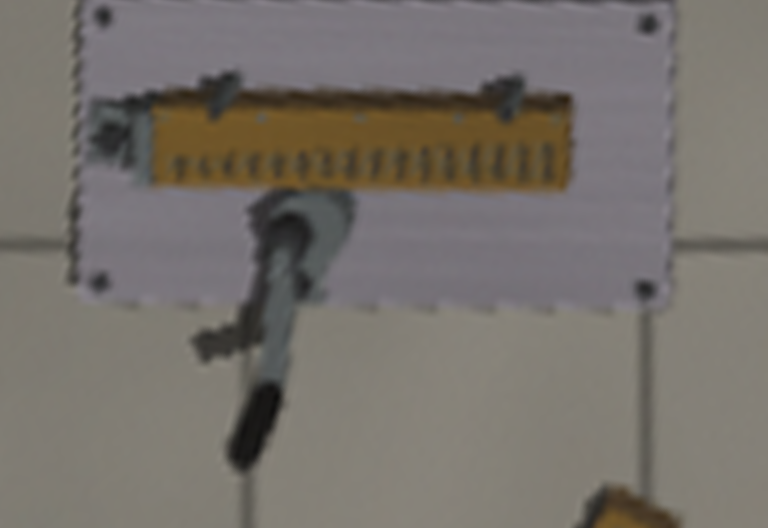

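View pics/t11r.png

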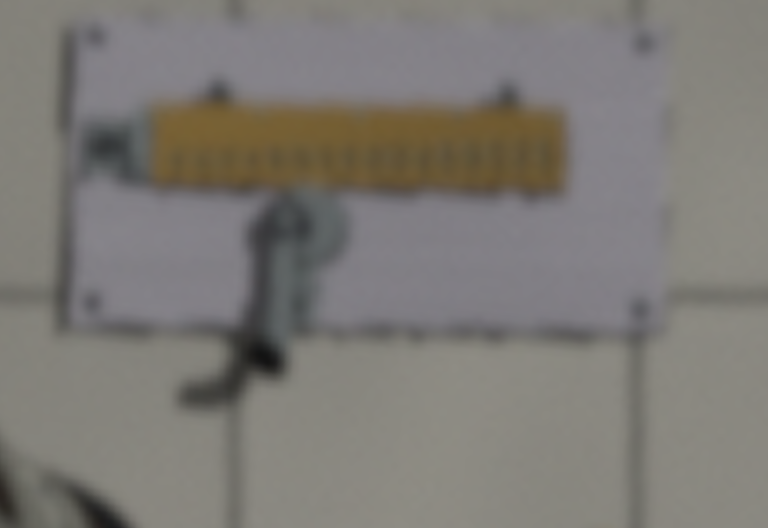

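The block lies against both dowels ((218,90) and (508,97) in the top view) and against the stop at (150,145). The lever points towards the arm, with the cam on the block at (300,190). I'll hold briefly and check for drift.

```bash
python3 -m handwheel '[{"xyz":[0,0,0],"roll":0,"grip":1},{"xyz":[0,0,0],"roll":0,"grip":1},{"xyz":[0,0,0],"roll":0,"grip":1},{"xyz":[0,0,0],"roll":0,"grip":1},{"xyz":[0,0,0],"roll":0,"grip":1}]' 20
python3 - <<'E'
from h import *
I,_=cap('scene','s12'); a=cv2.imread('pics/s11.png'); b=I[:,:,::-1]
d=cv2.absdiff(a,b).max(2)[165:260,325:445]; print('jig diff max',d.max(),'n>25',(d>25).sum(),np.linalg.norm(manip.state()['qvel']).round(3))
E
```

```text
clock: 22.3
tool_pos: [0.3866, 0.2303, 0.169]
tool_rot: [0.707, 0.022, 0.707, -0.022]
ft_force: [-0.4, -0.1, 0.2]
width: 0.0002
jig diff max 3 n>25 0 0.008
```

```bash
python3 -c "
from bench import manip
print(manip.job_done())"
```

```text
the job is handed in; nothing more can be done
None
```

The reed block is seated in the jig and clamped by the cam. I handed the job in at about 22 s, with the arm clear of everything.

- **Block:** I took the bar farthest from the base, about 0.62 m away, and gripped it with 20 N. I felt for the dowels before lowering it onto the bed.
- **Seating:** I slid it to the end stop and then nudged it on its own against the dowels (about 6 N) and the stop (about 6 N). Both pushes ended against a firm stop.
- **Cam:** I swung the lever by its knob with shut fingers. The running resistance was about 2 N, the cam met the block at about 1.47 rad, and I stopped at about 1.53 rad. There the knob read 5.1 to 5.8 N, roughly 3 N above friction.
- **Last checks:** Both cameras show the block touching both dowels and the stop, with the cam on its near side. The lever did not move between two pictures half a second apart, and the other things look untouched.
- **Failed or disagreed:**
  - The first sideways nudge passed over the block without touching it, because the fingertips rise as they open. I repeated it 5 mm lower and it made contact.
  - The two cameras disagreed by about 2 mm in x, so I relied on touch for the final fit.
  - I did not test the block's hold directly; it is judged from the knob force and the pictures.

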